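Hang a second copper pattern on an occupied hook

TASK

Take the copper leaf pattern out of the wooden rack and hang it by its eye on the steel hook, in front of the copper medallion that already hangs there. With the pattern on the bar, slide it back so that it pushes the medallion squarely against the red sprung plate, press gently until you feel the plate give by about 3 mm, hold it there for a moment, then let go so that both hang still, side by side. Do not knock the medallion off the hook, press hard, or disturb the other things on the bench.

Things in the scene. Friction and masses are not known exactly. Their poses are not given: they have to be found in the camera images.
- pattern: Copper leaf pattern: rigid upright board 8 mm thick, 70 mm wide, 200 mm tall, about 0.24 kg (+-30 %), with brass leaf ribs under 1 mm high, standing in a rack slot. Origin: centre of its bottom edge. z up, x across its thickness (both faces alike), y across its width. Plate z 0 to 88 mm, eye above it, then a grip tab.
- pattern_eye (a point): Inner peak of the pattern's eye, 120 mm above its origin, same axes. The eye is a hole right through along x, 28 mm wide, from z = 88 mm up to a peaked roof: 120 mm in the middle, sloping down 30 degrees to both sides; frame 44 mm wide. Hanging on the bar, this point lies 4.6 mm above the bar's axis.
- pattern_tab (a point): Middle of the pattern's grip tab, 165 mm above its origin, same axes. The tab is 24 mm wide (y), 8 mm thick (x), from z = 128 to 200 mm; pinch it from above across its thickness or its width.
- medallion: Copper medallion hanging on the bar, about 0.22 kg (+-30 %): disc 84 mm across, 8 mm thick, under a peaked eye like the pattern's. Origin: inner peak of its eye, mid-thickness, 4.6 mm above the bar's axis; x along the bar, z up. Disc centre 68 mm below the origin; it reaches 10 mm above it. Slides along the bar against friction only; at first its centre is 85 to 105 mm from the post's axis.
- hook: Steel hook stand, bolted down. Origin: on the bench under its round post (22 mm across, 215 mm high; base plate 120 mm square). A round bar 8 mm across points from the post along the stand's own -x (towards the robot), axis level at z = 200 mm, straight to x = -150 mm, then turned up to the tip. Over 25 N of the pattern against the hook bends it.
- hook_bar (a point): Point on the bar's axis, 100 mm from the post's axis, axes as the stand. Behind it a square red sprung plate (44 by 44 mm, centred on the bar) faces the tip. Where it is clamped varies and is not measured: its face is at stand x = -30 to -65 mm. It yields 1 mm per 3 N, solid after 7 mm. Right pressing is 7 to 13 N (about 3 mm); over 15 N between pattern and medallion bruises the copper.
- hook_tip (a point): Top of the hook's upturned tip: 156 mm from the post's axis along the stand's -x, 15 mm above the bar's axis (z = 215 mm). The upturned part is 8 mm thick. Axes as the stand.
- rack: Dark wooden rack, fixed: 70 (x) by 200 (y) by 48 mm high, with two slots side by side, at y = +50 and -50 mm, each 76 mm long (y), 11 mm wide (x) and 36 mm deep (slot floor 12 mm above the bench); one holds the pattern and the other the steel template. Origin: centre of its underside.
- template: Bystander: a plain steel template plate with black dots, 8 mm thick, 70 mm wide, 105 mm tall, no eye or tab, standing in the rack's other slot (top 117 mm above the bench). Leave it there. Origin: centre of its bottom edge.
- mallet: Bystander: hammer lying on the bench, about 250 mm long. Origin on the underside.
- bucket: Bystander: copper pot, 110 mm across, 100 mm high. Origin: centre of its underside.
- dish: Bystander: flat copper dish, 120 mm across, 20 mm high. Origin: centre of its underside.
- jar: Bystander: amber jar, 64 mm across, 90 mm high. Origin: centre of its underside.
- brush: Bystander: brush lying on the bench. Origin on its underside.
- weight: Bystander: brass weight, 60 mm across, 60 mm high. Origin: centre of its underside.
There are look-alikes about, which are no part of the job. Leave any blue or green look-alike of the pattern alone.

How it is judged:
By the outcome, as a careful person would: the job done as asked, in the order asked, and still so for the second after the job is handed in, with the robot touching nothing.
It also fails if it takes over 64 s, if anything falls off the work surface, if the arm or the gripper's body presses on something with over 40 N, if the wrist force passes 120 N, or if a joint passes its speed limit or range.

ROBOT

A 7-joint arm with a two-finger parallel gripper is mounted at the origin on the work surface. World frame = base frame: x ahead of the robot, y to its left, z up, the work surface at z = 0. Lengths are in m, angles in rad, forces in N, time in s.
With the tool pointing down it reaches from about 0.425 to 0.875 m from the base axis. Payload 4.7 kg.
Tool frame: the origin (TCP) lies on the centre line of the jaws, within the pads' length; the fingertips stand 19 mm ahead of it and the grasp point (between the pads) is the TCP; x points along the fingers, z is the direction in which the jaws open and shut, and the axes are right-handed (so a half turn about x gives the same grasp; the last joint's range is limited). The gripper opens to 87 mm and grips with 3 to 60 N. Pads are 19 mm wide; open, the fingers measure 117 mm over their backs; the gripper's body (75 mm by 190 mm) begins 51 mm behind the grasp point.
Start: joints at [-1.304, 0.321, -0.07, 1.45, 0.023, 1.371, -0.057], TCP at [0.163, 0.629, 0.211] pointing down, gripper open.
Joint ranges: [-2.86, 2.86], [-0.3, 2.09], [-1.38, 1.24], [0.06, 2.45], [-1.56, 4.7], [0.09, 2.05], [-2.69, 2.69]. Speed limits (rad/s): [2.57, 2.57, 3.14, 3.14, 3.14, 3.14, 3.14].

INTERFACE

Orientations are given as a rotation vector (axis times angle).
In Python, from bench import get_state, get_image, camera_info, close_job gives the robot as it stands.
- The arm moves only by the tool jog_arm, never from a script. Its argument "targets" is a list of rows, each a list of 7 numbers: the turn, a rotation vector about the tool's x, y, z in degrees, then the shift along the tool's x, y, z in cm, then the finger opening in cm, from 0 to 8.7. In form: [[wx, wy, wz, tx, ty, tz, jaw], ...]. A call has 1 to 10 rows; each row shifts and turns the commanded pose from where the row before left it, along the tool's axes as they then stand; what a row does not reach is not made up. A row lasts 1/8 s, in which the tool goes at most 62.5 mm and 10.7 degrees, less where a joint would pass 70% of its speed; a pose out of reach is approached as far as the arm can. A call is refused whole if a number of a shift passes 6.25 or a number of a turn 10.7, either way. A call with a gripper value outside its range is refused whole. The fingers move at their own pace and stop on an object; "squeeze" is the grip in N (left out, the last holds). Time passes only in rows, so rows that do not move let the fingers close. It gives the time, the measured TCP pose, the force and the opening at its end, in the units of the state.
- get_state(): the state, without advancing time (a new reading comes with each control period).
- get_image(name): name is "scene" or "side" or "wrist"; returns (picture, depth): 480x640x3 uint8, red, green, blue; 480x640 float32, m along the optical axis (not along the pixel's ray), 0 where there is no reading.
- camera_info(name): a dict with "intrinsics" (3x3 intrinsics, pixels), "k1" (the pictures are not rectified: a ray, as slopes to the right and down, at radius r is drawn at 1 + k1 r^2 times it, then the intrinsics apply), "world_from_camera" (4x4, takes a point from camera to world coordinates); the wrist camera has in their place "mount" (4x4, takes a point from camera to tool coordinates, whose origin is the TCP and whose axes are the tool frame's). Camera axes: x right, y up, looking along -z (the intrinsics and any distortion apply to the point x, -y, -z); pixel columns grow to the right and rows downward; lengths in m; the calibration is good to about 2 mm. A picture is of the moment at which its call begins: read the wrist's pose just before it. camera_info takes no time and is no camera call.
- close_job(): hands the job in, once; it reports no verdict.
The state is a dict: "time": time; "joint_positions": joint angles; "qd": joint speeds; "joint_torque": joint torques, N m; "position": TCP position; "tool_rot": TCP orientation; "ft_force": force on the tool from outside, world axes, zero at the start; "torque": the same for the moment, N m; "grip_width": opening from 0.0 (shut) to 1.0 (fully open).
Only numpy, scipy, OpenCV 4.12 (cv2) and the standard library are available. Lean on these libraries where they do the work, as an engineer would, in place of code of your own. Each camera call takes 0.05 s, during which the arm holds its last target.

## Working session

There is one attempt and no reset: what is moved stays moved. The work goes in short steps, Python scripts to look and compute and a tool call to move; the robot and the scene stay as the last step left them, time stands still between calls to the robot, and variables do not carry over. Pictures are saved under pics/ and viewed, and the job is handed in when it is done.

Besides the shell and the picture viewer there is one more tool, called after ">>>" as name(argument=value, ...), one argument or row to a line, values as JSON. jog_arm: Moves the arm, as the interface text tells. Its arguments: {"type":"object","properties":{"targets":{"type":"array"},"squeeze":{"type":"number"}},"required":["targets"]}

```bash
mkdir -p pics; ls; cat > h.py <<'E'
import numpy as np,cv2
from bench import get_state,get_image,camera_info
from scipy.spatial.transform import Rotation as R
def snap(n,tag):
    s=get_state(); im,d=get_image(n); cv2.imwrite(f'pics/{tag}.png',im[:,:,::-1]); np.savez(f'pics/{tag}.npz',im=im,d=d,pos=s['position'],rot=np.array(s['tool_rot'])); return im,d
def T(n,pos=None,rot=None):
    c=camera_info(n)
    if n!='wrist': return np.array(c['world_from_camera'])
    M=np.eye(4); M[:3,:3]=R.from_rotvec(rot).as_matrix(); M[:3,3]=pos
    return M@np.array(c['mount'])
def ray(n,u,v):
    c=camera_info(n);K=np.array(c['intrinsics'],float);k=c['k1']
    a=np.array([(u-K[0,2])/K[0,0],(v-K[1,2])/K[1,1]]);b=a.copy()
    for _ in range(20): b=a/(1+k*(b@b))
    return b
def pt(n,tag,u,v,depth=None):
    z=np.load(f'pics/{tag}.npz'); d=z['d']
    if depth is None:
        w=d[int(v)-1:int(v)+2,int(u)-1:int(u)+2]; w=w[w>0]; depth=np.median(w) if len(w) else np.nan
    b=ray(n,u,v); M=T(n,z['pos'],z['rot'])
    return (M@np.array([b[0]*depth,-b[1]*depth,-depth,1]))[:3]
def proj(n,p,pos=None,rot=None):
    c=camera_info(n);K=np.array(c['intrinsics'],float);k=c['k1']
    q=np.linalg.inv(T(n,pos,rot))@np.r_[p,1]; b=np.array([q[0],-q[1]])/-q[2]; b=b*(1+k*(b@b))
    return K[:2,:2]@b+K[:2,2]
E
python3 - <<'E'
from h import *
print(get_state())
for n in ['scene','side','wrist']: snap(n,n+'0'); print(camera_info(n))
E
```

```text
pics
{'time': 0.0, 'joint_positions': array([-1.30391062,  0.32181363, -0.07011371,  1.45170376,  0.022582  ,
        1.37079749, -0.05689664]), 'qd': array([ 2.85933217e-04, -7.85881117e-04,  2.12781191e-04,  9.60713843e-05,
       -9.19818396e-04,  9.05624390e-04, -2.68041380e-04]), 'joint_torque': array([-1.84209252e-04, -4.91290176e+01, -4.03961884e-01, -3.12520552e+01,
       -6.40130485e-02,  4.37717128e-02,  1.76431108e-04]), 'position': array([0.16244445, 0.62876357, 0.21005341]), 'tool_rot': array([-1.0222916 ,  1.31973687,  1.02022021]), 'ft_force': array([-0.00801091, -0.67910734,  0.6947356 ]), 'torque': array([-0.00770031, -0.05567204,  0.0329836 ]), 'grip_width': 1.0013576389953056}
{'intrinsics': array([[455.42613825,   0.        , 324.73364271],
       [  0.        , 455.42613825, 239.19162578],
       [  0.        ,   0.        ,   1.        ]]), 'k1': -0.038475326159123885, 'world_from_camera': array([[ 0.7787139 , -0.49486521,  0.38563334,  0.95041126],
       [ 0.62736328,  0.60984131, -0.48426118, -0.48215964],
       [ 0.00446887,  0.61903312,  0.78535217,  0.95
[... 481 characters left out ...]
-04,  8.66482349e-01,  4.99207632e-01,
         8.33538128e-01],
       [ 0.00000000e+00,  0.00000000e+00,  0.00000000e+00,
         1.00000000e+00]])}
{'intrinsics': array([[357.84487065,   0.        , 317.57112841],
       [  0.        , 357.84487065, 237.72358938],
       [  0.        ,   0.        ,   1.        ]]), 'k1': -0.06031562526787361, 'mount': array([[ 1.29344498e-04,  2.57639128e-01, -9.66241203e-01,
        -1.72211126e-01],
       [ 1.41441931e-04,  9.66241197e-01,  2.57639145e-01,
         7.11088706e-02],
       [ 9.99999982e-01, -1.69991228e-04,  8.85370069e-05,
         2.97237467e-04],
       [ 0.00000000e+00,  0.00000000e+00,  0.00000000e+00,
         1.00000000e+00]])}
```

View pics/scene0.png

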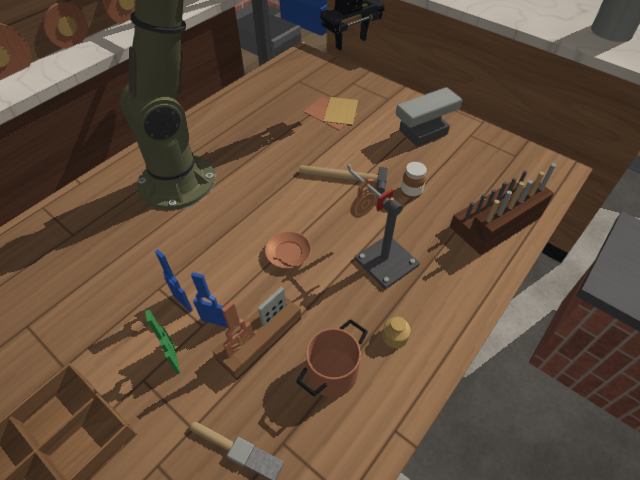

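View pics/side0.png

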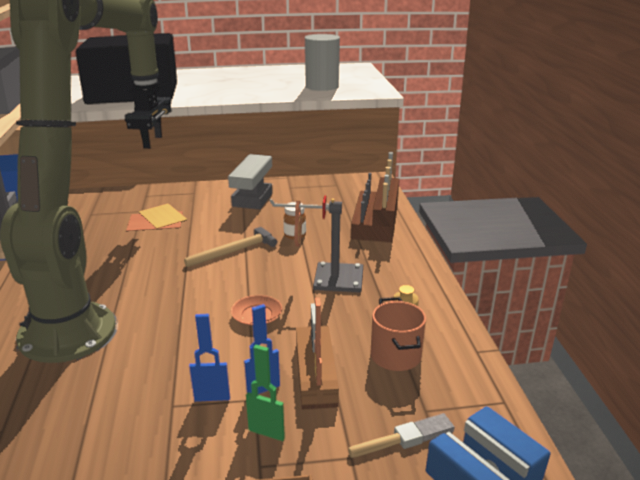

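View pics/wrist0.png

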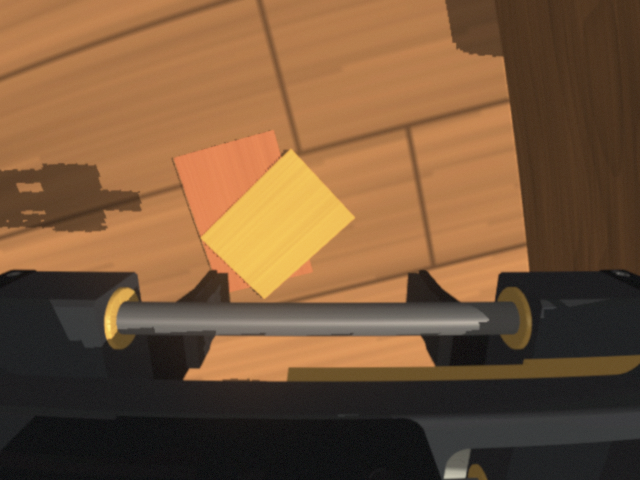

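The scene picture shows the hook post at about (395,210) with the medallion on its bar at (366,195). The rack is at (258,335), with the copper pattern at (235,325) and the steel template at (272,305). I'll enlarge those areas.

```bash
python3 - <<'E'
import cv2
def c(f,x,y,w,h,o,s):
    cv2.imwrite(f'pics/{o}.png',cv2.resize(cv2.imread(f'pics/{f}.png')[y:y+h,x:x+w],None,fx=s,fy=s,interpolation=cv2.INTER_CUBIC))
c('scene0',190,270,130,110,'c1',6); c('scene0',330,150,110,150-10,'c2',4)
c('side0',255,185,110,120,'c3',5); c('side0',230,280,120,130,'c4',4.5)
E
```

```text
(no output)
```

View pics/c1.png

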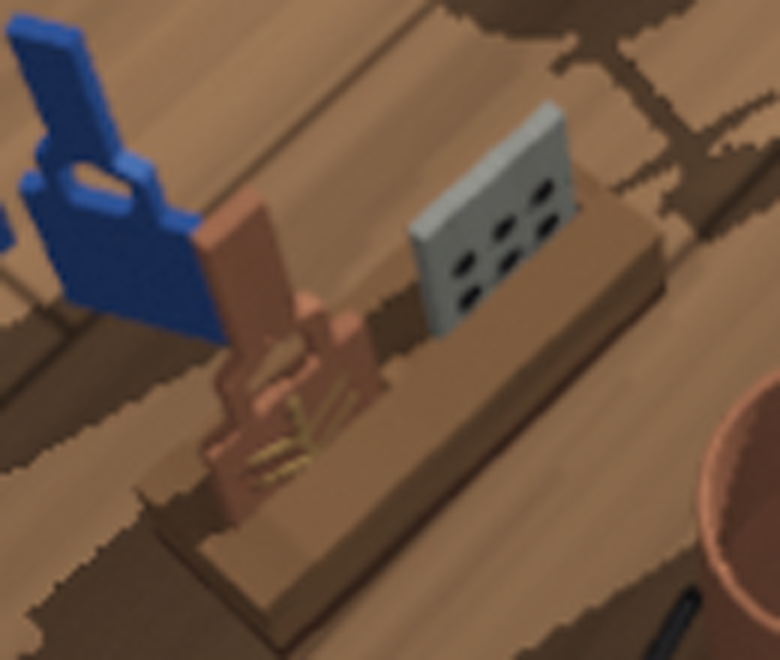

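View pics/c2.png

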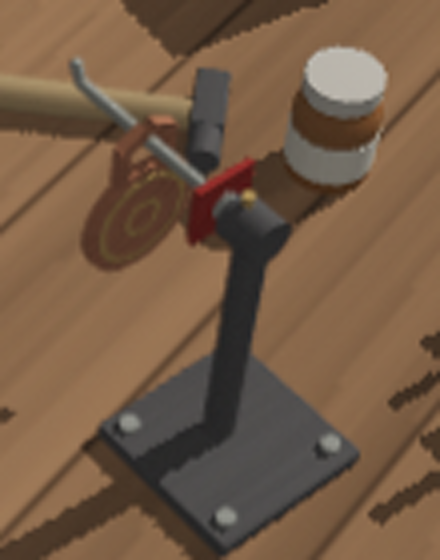

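View pics/c3.png

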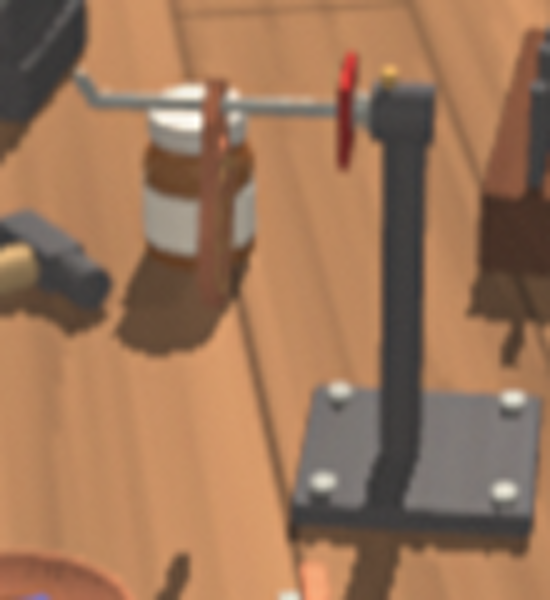

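View pics/c4.png

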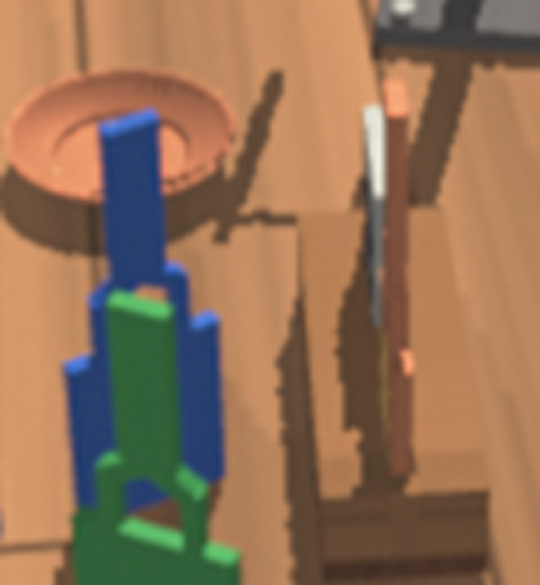

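```bash
cat >> h.py <<'E'
def rz(n,u,v,z,pos=None,rot=None):
    M=T(n,pos,rot); b=ray(n,u,v); d=M[:3,:3]@np.array([b[0],-b[1],-1]); o=M[:3,3]
    return o+d*(z-o[2])/d[2]
E
python3 - <<'E'
from h import *
np.set_printoptions(precision=4,suppress=True)
S=lambda x,y,s,ox,oy:(ox+(x+.5)/s-.5,oy+(y+.5)/s-.5)
print('scene')
for nm,x,y,z in [('tabA',195,235,.212),('tabB',250,188,.212),('tabC',268,203,.212),('tabD',207,250,.212),('tmpl1',412,230,.117),('tmpl2',550,100,.117),('tmpl3',567,115,.117),('rack near r',662,240,.048),('rack near l',268,612,.048),('rack l',200,548,.048),('rackfar-l',137,490,.048)]:
    u,v=S(x,y,6,190,270); print(nm,round(u,1),round(v,1),rz('scene',u,v,z),pt('scene','scene0',u,v))
for nm,x,y,z in [('tip',77,63,.215),('posttop',262,222,.215),('baseL',100,430,.01),('baseB',228,548,.01),('baseR',358,452,.01),('barbend',85,82,.2),('barmed',155,132,.2),('barplate',208,180,.2)]:
    u,v=S(x,y,4,330,150); print(nm,round(u,1),round(v,1),rz('scene',u,v,z),pt('scene','scene0',u,v))
print('side')
for nm,x,y,z in [('tip',82,75,.215),('barbend',97,97,.2),('bar-med',214,104,.2),('medtop',215,82,.2146),('plateface bar',339,108,.2),('posttop',403,92,.215),('baseFL',293,528,.01),('baseFR',533,530,.01),('baseBL',318,388,.01),('baseBR',543,398,.01)]:
    u,v=S(x,y,5,255,185); print(nm,round(u,1),round(v,1),rz('side',u,v,z),pt('side','side0',u,v))
for nm,x,y,z in [('tabtopfar',396,82,.212),('tabnear',398,113,.212),('rackNL',322,498,.048),('rackNR',488,490,.048),('rackFL',298,215,.048),('rackFR',442,208,.048),('slot',398,470,.048)]:
    u,v=S(x,y,4.5,230,280); print(nm,round(u,1),round(v,1),rz('side',u,v,z),pt('side','side0',u,v))
E
```

```text
scene
tabA 222.1 308.8 [ 0.5423 -0.273   0.212 ] [ 0.4733 -0.2376  0.0868]
tabB 231.2 300.9 [ 0.5434 -0.2506  0.212 ] [ 0.4255 -0.1835 -0.0024]
tabC 234.2 303.4 [ 0.5516 -0.2508  0.212 ] [ 0.4365 -0.184  -0.0018]
tabD 224.1 311.2 [ 0.549  -0.2743  0.212 ] [ 0.5467 -0.2731  0.2078]
tmpl1 258.2 307.9 [ 0.5472 -0.197   0.117 ] [ 0.5454 -0.1958  0.1134]
tmpl2 281.2 286.2 [ 0.5486 -0.1271  0.117 ] [ 0.4913 -0.0765 -0.002 ]
tmpl3 284.1 288.8 [ 0.5576 -0.128   0.117 ] [ 0.5017 -0.0776 -0.0019]
rack near r 299.9 309.6 [ 0.5898 -0.1173  0.048 ] [ 0.5885 -0.116   0.0447]
rack near l 234.2 371.6 [ 0.5797 -0.3131  0.048 ] [ 0.5781 -0.3124  0.0442]
rack l 222.9 360.9 [ 0.5445 -0.3117  0.048 ] [ 0.5432 -0.3112  0.045 ]
rackfar-l 212.4 351.2 [ 0.5113 -0.3108  0.048 ] [ 0.4883 -0.3018  0.0006]
tip 348.9 165.4 [0.4933 0.1816 0.215 ] [0.4905 0.1857 0.2105]
posttop 395.1 205.1 [0.6487 0.1438 0.215 ] [0.6479 0.1455 0.213 ]
baseL 354.6 257.1 [0.5838 0.1015 0.01  ] [0.5823 0.1037 0.0063]
baseB 386.6 286.6 [0.6974 0.0792 0.01  ] [0.6976 0.0788 0.0106]
baseR 419.1 262.6 [0.7214 0.1908 0.01  ] [ 0.7184  0.19
[... 685 characters left out ...]

baseFR 361.2 290.6 [0.6941 0.0686 0.01  ] [0.6959 0.077  0.0045]
baseBL 318.2 262.2 [0.608  0.2184 0.01  ] [ 0.6103  0.2359 -0.0003]
baseBR 363.2 264.2 [0.7233 0.193  0.01  ] [ 0.7278  0.2137 -0.0024]
tabtopfar 317.6 297.8 [ 0.5453 -0.2518  0.212 ] [ 0.5873  0.0713 -0.0037]
tabnear 318.1 304.7 [ 0.5432 -0.2738  0.212 ] [ 0.5437 -0.2702  0.2095]
rackNL 301.2 390.3 [ 0.5068 -0.311   0.048 ] [ 0.5072 -0.3069  0.0443]
rackNR 338.1 388.5 [ 0.5756 -0.315   0.048 ] [ 0.5762 -0.3114  0.0448]
rackFL 295.8 327.4 [ 0.5166 -0.1131  0.048 ] [ 0.5225 -0.0455 -0.0016]
rackFR 327.8 325.8 [ 0.5849 -0.1163  0.048 ] [ 0.5852 -0.1147  0.0469]
slot 318.1 384.1 [ 0.5402 -0.2978  0.048 ] [ 0.5403 -0.2967  0.047 ]
```

```bash
cat >> h.py <<'E'
def plan(goal,yaw=None,show=True):
    """delta to goal in tool axes (cm), and turn (deg) so that tool x down, tool z along +-yaw dir"""
    s=get_state(); A=R.from_rotvec(s['tool_rot']); p=np.array(s['position'])
    np.set_printoptions(precision=3,suppress=True)
    print('t',s['time'],'pos',p.round(4),'F',s['ft_force'].round(1),'w',round(s['grip_width']*87,1)); print(A.as_matrix())
    if yaw is not None:
        for sg in (1,-1):
            z=sg*np.array([np.cos(np.radians(yaw)),np.sin(np.radians(yaw)),0]); x=np.array([0,0,-1.]); B=R.from_matrix(np.c_[x,np.cross(z,x),z])
            r=(A.inv()*B).as_rotvec(degrees=True)
            print('turn',sg,r,'then shift cm',B.inv().apply(np.array(goal)-p)*100)
    print('shift now cm',A.inv().apply(np.array(goal)-p)*100)
E
python3 - <<'E'
from h import *
plan([.47,.3,.36],-3)
for u,v in [(176,272),(228,310)]: pass
# blue/green extents: points standing above bench
import cv2
z=np.load('pics/scene0.npz');im=z['im'].astype(int);d=z['d']
for nm,m in [('blue',(im[:,:,2]>im[:,:,0]+60)),('green',(im[:,:,1]>im[:,:,0]+50))]:
    n,l,st,c=cv2.connectedComponentsWithStats(m.astype(np.uint8))
    for i in range(1,n):
        if st[i,4]<80 : continue
        P=np.array([pt('scene','scene0',u,v) for v,u in zip(*np.where(l==i))]);P=P[P[:,2]>.01]
        if len(P): print(nm,c[i],P.min(0),P.max(0))
E
```

```text
t 0.15 pos [0.163 0.629 0.21 ] F [ 0.4 -1.1 -1.1] w 87.0
[[-0.    -0.968  0.25 ]
 [-0.001  0.25   0.968]
 [-1.    -0.    -0.001]]
turn 1 [78.515 -0.066  0.06 ] then shift cm [-14.968 -31.237  32.426]
turn -1 [-101.485   -0.063   -0.07 ] then shift cm [-14.968  31.237 -32.426]
shift now cm [-14.931 -37.997 -24.177]
blue [172.174 277.373] [ 0.318 -0.267  0.015] [ 0.374 -0.257  0.199]
blue [206.462 293.212] [ 0.424 -0.257  0.081] [ 0.47  -0.233  0.199]
green [163.84  339.923] [ 0.418 -0.386  0.01 ] [ 0.468 -0.351  0.201]
```

>>> jog_arm(
  targets=[
    [0,0,0,-3,0,0,4],
    [0,0,0,-1.5,-4.3,-2.7,4],
    [0,0,0,-1.5,-4.3,-2.7,4],
    [0,0,0,-1.5,-4.3,-2.7,4],
    [0,0,0,-1.5,-4.3,-2.7,4],
    [0,0,0,-1.5,-4.3,-2.7,4],
    [0,0,0,-1.5,-4.3,-2.7,4],
    [0,0,0,-1.5,-4.3,-2.7,4],
    [0,0,0,-1.5,-4.3,-2.7,4],
    [0,0,0,0,-3.6,-2.6,4],
  ],
)

```text
time: 1.4
position: [0.4716, 0.2985, 0.3624]
tool_rot: [-1.02, 1.316, 1.02]
ft_force: [-0.5, 0.0, -0.5]
grip_width: 0.46
```

>>> jog_arm(
  targets=[
    [9,0,0,0,0,0,4],
    [9,0,0,0,0,0,4],
    [9,0,0,0,0,0,4],
    [9,0,0,0,0,0,4],
    [9,0,0,0,0,0,4],
    [9,0,0,0,0,0,4],
    [9,0,0,0,0,0,4],
    [9,0,0,0,0,0,4],
    [6.5,0,0,0,0,0,4],
    [0,0,0,0,0,0,4],
  ],
)

```text
time: 2.65
position: [0.4698, 0.2999, 0.3609]
tool_rot: [0.04, 1.571, -0.04]
ft_force: [-0.6, -0.7, 0.2]
grip_width: 0.461
```

```bash
python3 - <<'E'
from h import *
plan([.546,-.262,.30],-3)
snap('wrist','w1')
E
```

```text
t 2.65 pos [0.47  0.3   0.361] F [-0.6 -0.7  0.2] w 40.1
[[-0.     0.051  0.999]
 [-0.     0.999 -0.051]
 [-1.    -0.    -0.   ]]
turn 1 [ 0.093 -0.022  0.016] then shift cm [  6.09  -55.719  10.546]
turn -1 [-179.907   -0.025   -0.035] then shift cm [  6.09   55.719 -10.546]
shift now cm [  6.102 -55.734  10.457]
```

View pics/w1.png

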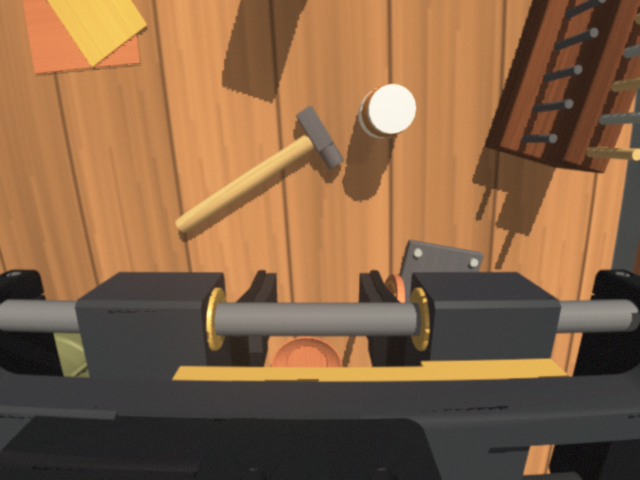

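>>> jog_arm(
  targets=[
    [0,0,0,0,-5.5,2.2,4],
    [0,0,0,0,-5.5,2.2,4],
    [0,0,0,0,-5.5,2.2,4],
    [0,0,0,0,-5.5,2.2,4],
    [0,0,0,0,0,0,4],
    [0,0,0,0,0,0,4],
  ],
)

```text
time: 3.45
position: [0.5462, 0.0764, 0.361]
tool_rot: [0.04, 1.571, -0.039]
ft_force: [0.4, 0.7, 0.0]
grip_width: 0.46
```

```bash
python3 - <<'E'
from h import *
plan([.546,-.262,.30],-3)
snap('wrist','w2')
im=cv2.imread('pics/w2.png'); cv2.imwrite('pics/w2c.png',cv2.resize(im[60:290,170:490],None,fx=2.5,fy=2.5,interpolation=cv2.INTER_CUBIC))
E
```

```text
t 3.45 pos [0.546 0.076 0.361] F [0.4 0.7 0. ] w 40.0
[[-0.     0.051  0.999]
 [ 0.001  0.999 -0.051]
 [-1.     0.001 -0.001]]
turn 1 [ 0.099 -0.029 -0.048] then shift cm [  6.1   -33.797   1.748]
turn -1 [-179.901    0.075   -0.046] then shift cm [ 6.1   33.797 -1.748]
shift now cm [  6.071 -33.805   1.693]
```

View pics/w2.png

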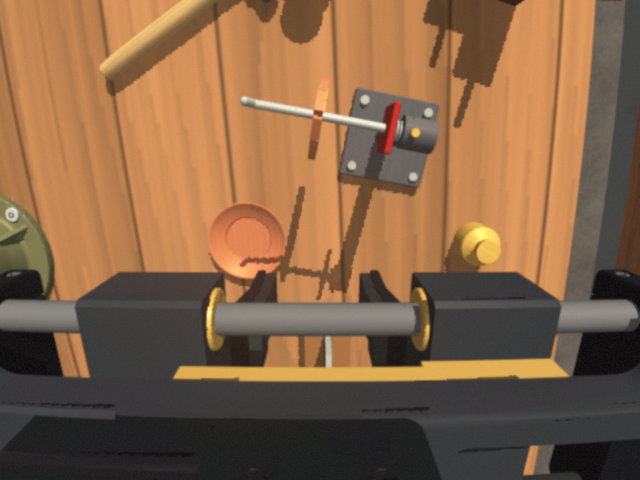

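View pics/w2c.png

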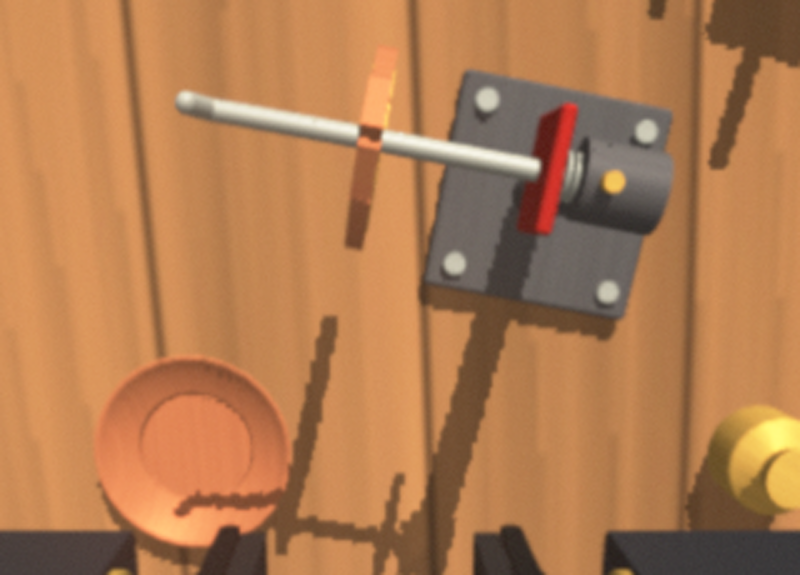

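```bash
python3 - <<'E'
from h import *
np.set_printoptions(precision=4,suppress=True)
z=np.load('pics/w2.npz'); a=dict(pos=z['pos'],rot=z['rot'])
g={}
for nm,x,y,h in [('tip',184,102,.215),('b1',228,109,.2),('b2',345,131,.2),('b3',400,144,.2),('b4',520,165,.2),('medtopfront',373,127,.2146),('medtopback',387,127,.2146),('med a',388,47,.16),('med b',355,247,.16),('plate',541,168,.2),('platetop1',568,103,.222),('platetop2',536,233,.222),('bolt1',487,100,.014),('bolt2',647,132,.014),('bolt3',455,264,.014),('bolt4',608,293,.014),('cor1',467,70,.01),('cor2',672,110,.01),('cor3',623,318,.01),('cor4',425,285,.01)]:
    u,v=170+(x+.5)/2.5-.5,60+(y+.5)/2.5-.5; g[nm]=rz('wrist',u,v,h,**a); print(nm,g[nm],pt('wrist','w2',u,v))
c=np.mean([g['bolt%d'%i] for i in range(1,5)],0);print('base c',c,np.mean([g['cor%d'%i] for i in range(1,5)],0))
B=np.array([g['b%d'%i][:2] for i in range(1,5)]); m=B.mean(0); e=np.linalg.svd(B-m)[2][0]; print('bar yaw',np.degrees(np.arctan2(e[1],e[0])))
for p,q in [('bolt1','bolt2'),('bolt3','bolt4'),('cor1','cor2'),('cor4','cor3')]:
  d=g[q]-g[p];print(np.degrees(np.arctan2(d[1],d[0])))
e=e*np.sign(e[0])
print('perp offset of tip, base from bar line',[np.cross(e,q[:2]-m) for q in (g['tip'],c)])
for k in ['tip','b1','medtopfront','medtopback','plate']: print(k,(g[k]-c)[:2]@e)
E
```

```text
tip [0.4881 0.1853 0.215 ] [0.4879 0.1854 0.2139]
b1 [0.5006 0.1838 0.2   ] [0.501  0.1835 0.203 ]
b2 [0.5415 0.1741 0.2   ] [0.5416 0.1739 0.2022]
b3 [0.5608 0.1687 0.2   ] [0.5607 0.1685 0.2026]
b4 [0.6035 0.1595 0.2   ] [0.603  0.1594 0.2029]
medtopfront [0.5514 0.1737 0.2146] [0.5514 0.1741 0.2105]
medtopback [0.5562 0.1735 0.2146] [0.5577 0.1792 0.1463]
med a [0.5592 0.208  0.16  ] [0.5595 0.2103 0.1465]
med b [0.5421 0.1318 0.16  ] [0.5419 0.1312 0.1448]
plate [0.611  0.1581 0.2   ] [0.6102 0.1579 0.2043]
platetop1 [0.6161 0.1778 0.222 ] [0.661  0.1985 0.0133]
platetop2 [0.6051 0.136  0.222 ] [0.6057 0.1359 0.2185]
bolt1 [0.6162 0.2019 0.014 ] [0.6156 0.2014 0.0183]
bolt2 [0.705  0.1813 0.014 ] [0.7039 0.181  0.0178]
bolt3 [0.596  0.1136 0.014 ] [0.5956 0.1138 0.0184]
bolt4 [0.684 0.093 0.014] [0.6828 0.0934 0.0186]
cor1 [0.6061 0.2186 0.01  ] [ 0.6073  0.2201 -0.001 ]
cor2 [0.7202 0.1929 0.01  ] [ 0.7235  0.1937 -0.    ]
cor3 [0.6941 0.0776 0.01  ] [0.6934 0.0779 0.0127]
cor4 [0.5786 0.1022 0.01  ] [ 0.5793  0.1012 -0.0011]
base c [0.6503 0.1474 0.014 ] [0.6498 0.1478 0.01  ]
bar yaw -13.406866011138083
-13.054360815669094
-13.172583774270707
-12.705895631381182
-12.028262739776777
perp offset of tip, base from bar line [array(-0.0013), array(-0.0006)]
tip -0.16658264714108575
b1 -0.154069939759736
medtopfront -0.10230118724813413
medtopback -0.09763308413240658
plate -0.04067212755729917<stdin>:12: DeprecationWarning: Arrays of 2-dimensional vectors are deprecated. Use arrays of 3-dimensional vectors instead. (deprecated in NumPy 2.0)
```

The wrist picture shows the bar from its tip at full-image pixel (243,100) to the red plate at (386,127), with the medallion at about (321,112). That puts the tip at (0.489, 0.184), the bar yaw at about -13°, the medallion near x = 0.554 and the plate face near (0.611, 0.158). Next I'll move above the pattern.

>>> jog_arm(
  targets=[
    [0,0,0,0.5,-5.6,0.3,4],
    [0,0,0,0.5,-5.6,0.3,4],
    [0,0,0,0.5,-5.6,0.3,4],
    [0,0,0,0.5,-5.6,0.3,4],
    [0,0,0,0.5,-5.6,0.2,4],
    [0,0,0,0.5,-5.6,0.2,4],
    [0,0,0,1.0,0,0,4],
    [0,0,0,1.0,0,0,4],
    [0,0,0,0,0,0,4],
  ],
)

```text
time: 4.62
position: [0.5456, -0.2574, 0.3099]
tool_rot: [0.039, 1.572, -0.036]
ft_force: [1.3, 1.0, -0.3]
grip_width: 0.46
```

```bash
python3 - <<'E'
from h import *
plan([.5455,-.2625,.187],-3)
snap('wrist','w3')
snap('side','s3')
im=cv2.imread('pics/w3.png'); cv2.imwrite('pics/w3c.png',cv2.resize(im[180:400,180:460],None,fx=2.5,fy=2.5,interpolation=cv2.INTER_CUBIC))
im=cv2.imread('pics/s3.png'); cv2.imwrite('pics/s3c.png',cv2.resize(im[200:420,200:420],None,fx=2.7,fy=2.7,interpolation=cv2.INTER_CUBIC))
E
```

```text
t 4.625 pos [ 0.546 -0.257  0.31 ] F [ 1.3  1.  -0.3] w 40.0
[[-0.002  0.047  0.999]
 [ 0.002  0.999 -0.047]
 [-1.     0.002 -0.002]]
turn 1 [ 0.291 -0.094 -0.106] then shift cm [12.292 -0.506  0.013]
turn -1 [-179.709    0.166   -0.147] then shift cm [12.292  0.506 -0.013]
shift now cm [12.291 -0.529  0.03 ]
```

View pics/w3c.png

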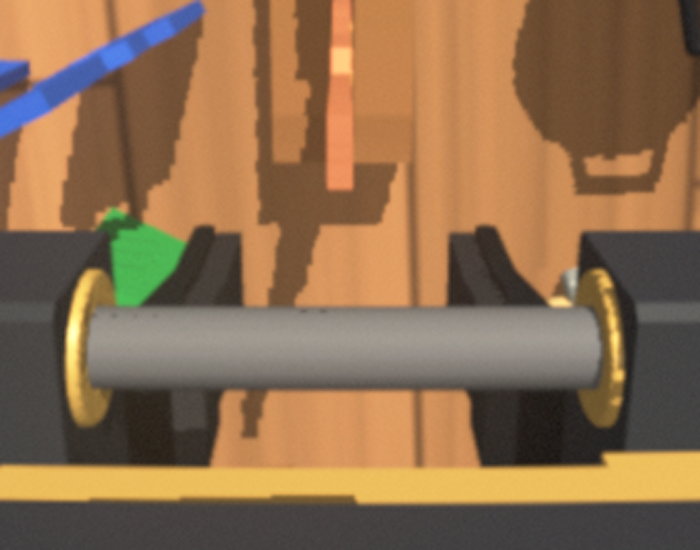

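View pics/s3c.png

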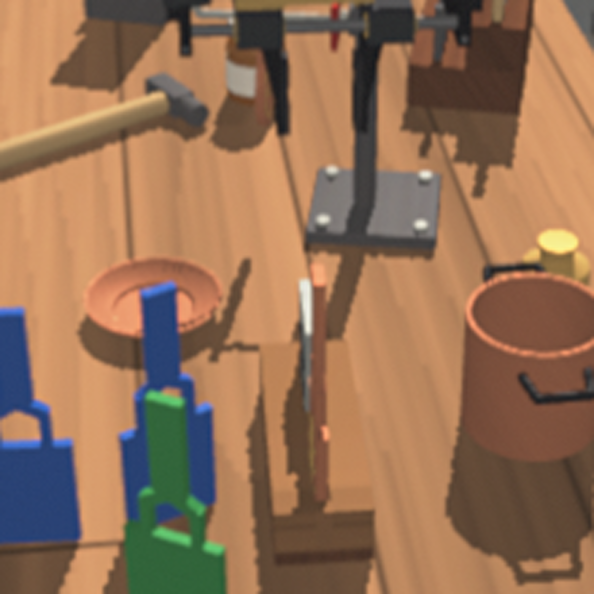

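```bash
python3 - <<'E'
from h import *
im=cv2.imread('pics/w3.png'); cv2.imwrite('pics/w3d.png',cv2.resize(im[60:270,260:380],None,fx=5,fy=2.8,interpolation=cv2.INTER_CUBIC))
z=np.load('pics/w3.npz')
for p in [(.5445,-.275,.212),(.5455,-.25,.212),(.5465,-.2275,.1),(.5425,-.2975,.1)]: print(p,proj('wrist',p,z['pos'],z['rot']))
for v in range(100,262,8): print(v,pt('wrist','w3',315,v))
E
```

```text
(0.5445, -0.275, 0.212) [318.36540091 257.74605584]
(0.5455, -0.25, 0.212) [318.15283133 227.00975772]
(0.5465, -0.2275, 0.1) [318.10761779 182.46867566]
(0.5425, -0.2975, 0.1) [317.4569747  245.84890348]
100 [ 0.54730701 -0.1459024   0.11564714]
108 [ 0.5469444  -0.15331911  0.11546084]
116 [ 0.54658015 -0.16082795  0.11562553]
124 [ 0.54621445 -0.16840332  0.11601774]
132 [ 0.54584339 -0.17601413  0.11600586]
140 [ 0.54547058 -0.18369364  0.11619979]
148 [ 0.54508794 -0.19144229  0.11566132]
156 [ 0.54400115 -0.20155549  0.04667187]
164 [ 0.54354041 -0.21095274  0.04644838]
172 [ 0.54307917 -0.22042184  0.04659812]
180 [ 0.5431639  -0.22593651  0.08780631]
188 [ 0.54289624 -0.23335604  0.0988659 ]
196 [ 0.54280069 -0.23897118  0.11970714]
204 [ 0.54260585 -0.24513112  0.13211164]
212 [ 0.54260758 -0.24897758  0.15424181]
220 [ 0.5429062  -0.2490807   0.18962793]
228 [ 0.54299097 -0.25101402  0.21055117]
236 [ 0.54267629 -0.25744252  0.2105888 ]
244 [ 0.54236254 -0.26388628  0.21083589]
252 [ 0.5420206  -0.27071921  0.21003363]
260 [ 0.53644869 -0.34746073 -0.00115894]
```

View pics/w3d.png

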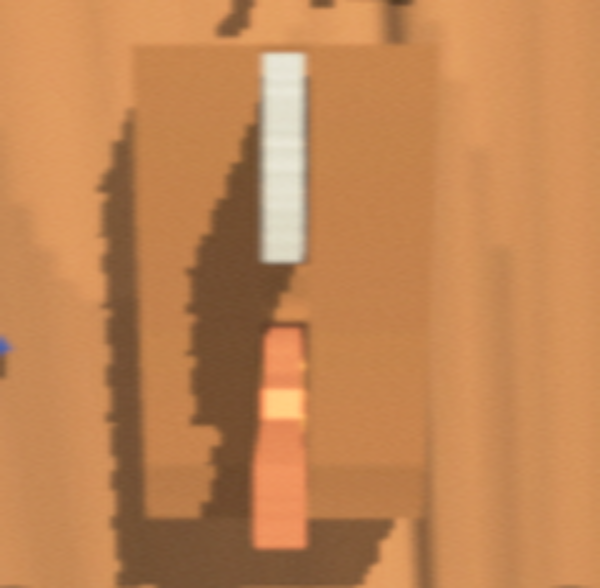

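The wrist picture shows the tab top at u≈316, rows 226 to 256, so its centre is at (0.5435, -0.262), central between the fingers. I'll descend to the tab and grip.

>>> jog_arm(
  targets=[
    [0.3,-0.1,-0.1,3.0,-0.45,-0.17,4],
    [0,0,0,3.0,0,0,4],
    [0,0,0,3.0,0,0,4],
    [0,0,0,2.3,0,0,4],
    [0,0,0,1.0,0,0,4],
    [0,0,0,0,0,0,4],
  ],
  squeeze=40,
)

```text
time: 5.48
position: [0.5434, -0.2646, 0.1883]
tool_rot: [0.043, 1.569, -0.045]
ft_force: [-0.5, 0.4, 0.6]
grip_width: 0.462
```

>>> jog_arm(
  targets=[
    [0,0,0,0,0,0,2],
    [0,0,0,0,0,0,1.2],
    [0,0,0,0,0,0,0],
    [0,0,0,0,0,0,0],
    [0,0,0,0,0,0,0],
  ],
  squeeze=40,
)

```text
time: 6.1
position: [0.5433, -0.2653, 0.1884]
tool_rot: [0.044, 1.568, -0.046]
ft_force: [0.5, -0.5, 2.0]
grip_width: 0.086
```

```bash
python3 - <<'E'
from h import *
plan([.5435,-.262,.33],-3)
snap('side','s4')
im=cv2.imread('pics/s4.png'); cv2.imwrite('pics/s4c.png',cv2.resize(im[200:420,200:420],None,fx=2.7,fy=2.7,interpolation=cv2.INTER_CUBIC))
E
```

```text
t 6.1 pos [ 0.543 -0.265  0.188] F [ 0.5 -0.5  2. ] w 7.5
[[ 0.002  0.057  0.998]
 [-0.002  0.998 -0.057]
 [-1.    -0.002  0.002]]
turn 1 [-0.285  0.124  0.1  ] then shift cm [-14.162   0.332   0.007]
turn -1 [179.715   0.157  -0.194] then shift cm [-14.162  -0.332  -0.007]
shift now cm [-14.163   0.307   0.036]
```

View pics/s4c.png

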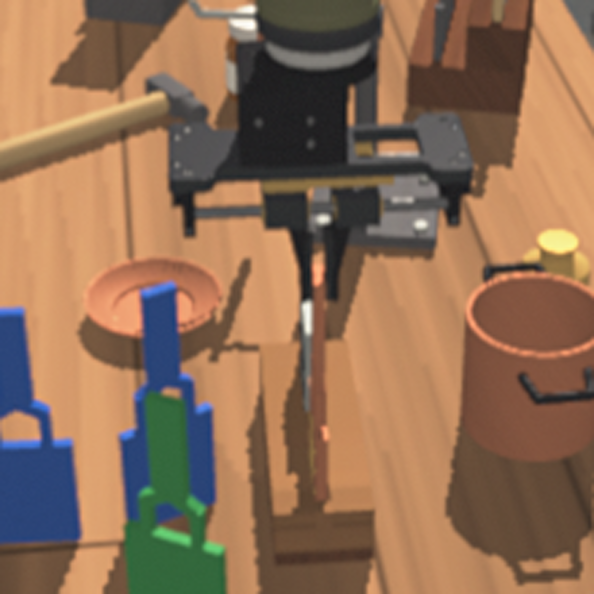

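>>> jog_arm(
  targets=[
    [0,0,0,-1,0,0,0],
    [0,0,0,-2,0,0,0],
    [0,0,0,-3,0,0,0],
    [0,0,0,-4,0,0,0],
    [0,0,0,-4,0,0,0],
    [0,0,0,-4,0,0,0],
    [0,0,0,-3,0,0,0],
    [0,0,0,0,0,0,0],
    [0,0,0,0,0,0,0],
  ],
)

```text
time: 7.28
position: [0.5424, -0.2647, 0.3974]
tool_rot: [0.044, 1.57, -0.046]
ft_force: [0.0, -0.8, -2.0]
grip_width: 0.09
```

```bash
python3 - <<'E'
from h import *
plan([.45,.193,.40],-13.2)
snap('side','s5');snap('scene','sc5')
im=cv2.imread('pics/s5.png'); cv2.imwrite('pics/s5c.png',cv2.resize(im[100:400,180:420],None,fx=2,fy=2,interpolation=cv2.INTER_CUBIC))
E
```

```text
t 7.275 pos [ 0.542 -0.265  0.397] F [ 0.  -0.8 -2. ] w 7.8
[[ 0.001  0.057  0.998]
 [-0.001  0.998 -0.057]
 [-1.    -0.001  0.001]]
turn 1 [9.906 0.049 0.067] then shift cm [ -0.258  42.451 -19.453]
turn -1 [-170.094   -0.1      0.073] then shift cm [ -0.258 -42.451  19.453]
shift now cm [ -0.323  45.164 -11.859]
```

View pics/s5c.png

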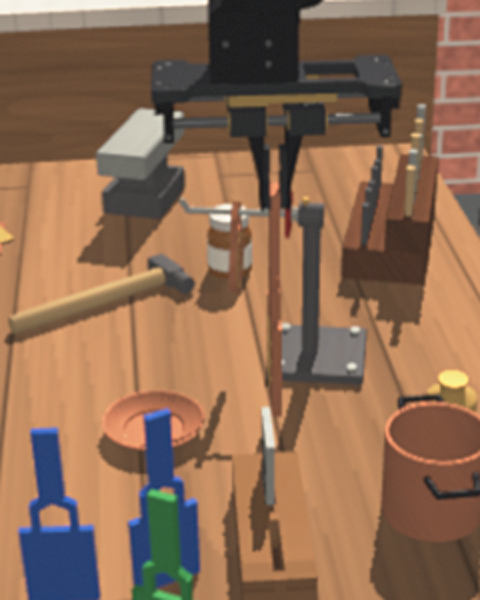

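View pics/sc5.png

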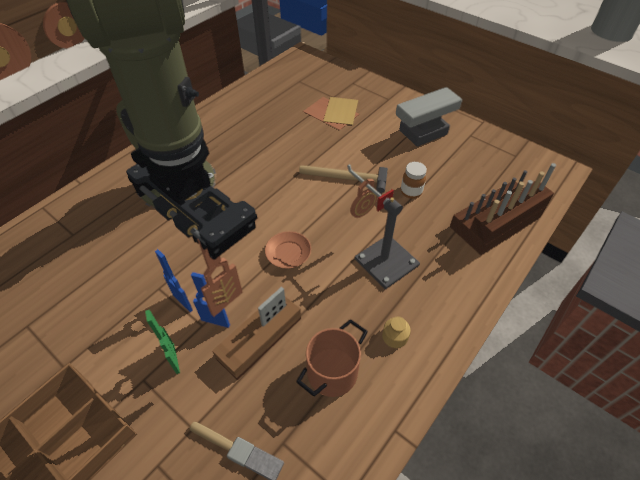

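>>> jog_arm(
  targets=[
    [5,0,0,0,0,0,0],
    [4.9,0,0,0,0,0,0],
    [0,0,0,-0.3,3.0,-1.4,0],
    [0,0,0,0,5.0,-2.3,0],
    [0,0,0,0,5.0,-2.3,0],
    [0,0,0,0,5.0,-2.3,0],
    [0,0,0,0,5.0,-2.3,0],
    [0,0,0,0,5.0,-2.3,0],
    [0,0,0,0,5.0,-2.3,0],
    [0,0,0,0,5.0,-2.3,0],
  ],
)

```text
time: 8.62
position: [0.4579, 0.1466, 0.3993]
tool_rot: [0.179, 1.563, -0.182]
ft_force: [1.7, 0.7, -2.3]
grip_width: 0.09
```

>>> jog_arm(
  targets=[
    [0,0,0,0,3.0,-1.4,0],
    [0,0,0,0,1.4,-0.6,0],
    [0,0,0,0,0,0,0],
    [0,0,0,0,0,0,0],
  ],
)

```text
time: 9.12
position: [0.4503, 0.1903, 0.4001]
tool_rot: [0.181, 1.561, -0.185]
ft_force: [0.3, -0.1, -1.6]
grip_width: 0.086
```

```bash
python3 - <<'E'
from h import *
plan([.45,.193,.2775],-13.2)
snap('side','s6');snap('scene','sc6');snap('wrist','w6')
im=cv2.imread('pics/s6.png'); cv2.imwrite('pics/s6c.png',cv2.resize(im[90:290,210:380],None,fx=3,fy=3,interpolation=cv2.INTER_CUBIC))
im=cv2.imread('pics/sc6.png'); cv2.imwrite('pics/sc6c.png',cv2.resize(im[80:280,270:470],None,fx=3,fy=3,interpolation=cv2.INTER_CUBIC))
E
```

```text
t 9.125 pos [0.45 0.19 0.4 ] F [ 0.3 -0.1 -1.6] w 7.4
[[ 0.002  0.231  0.973]
 [-0.003  0.973 -0.231]
 [-1.    -0.002  0.002]]
turn 1 [-0.165  0.135  0.122] then shift cm [12.261  0.253 -0.093]
turn -1 [179.834   0.191  -0.212] then shift cm [12.261 -0.253  0.093]
shift now cm [12.26   0.279 -0.123]
```

View pics/s6c.png

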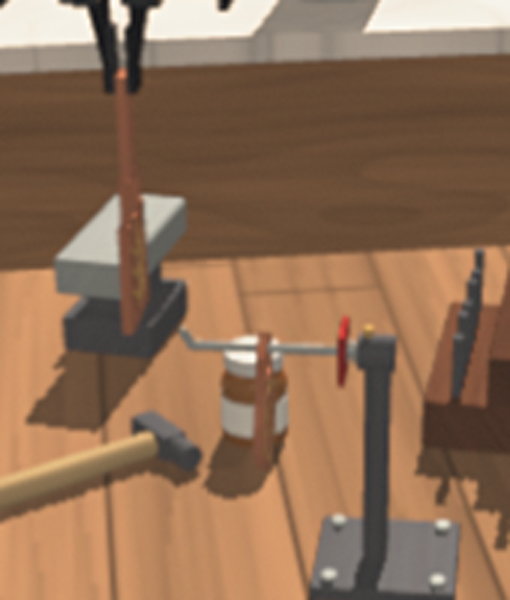

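View pics/sc6c.png

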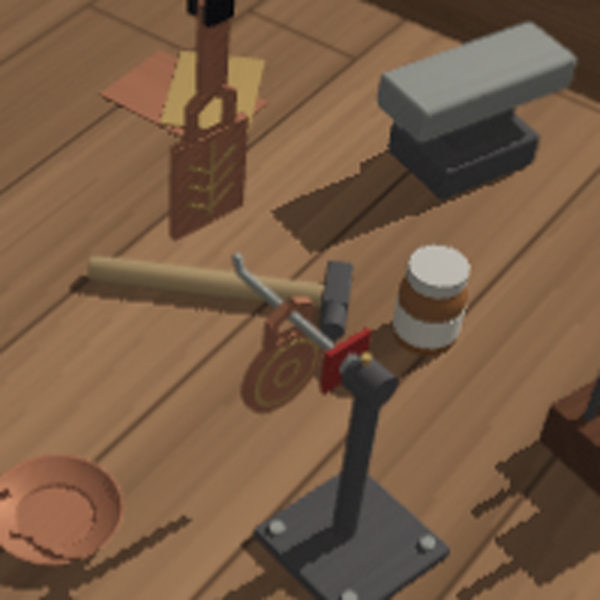

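View pics/w6.png

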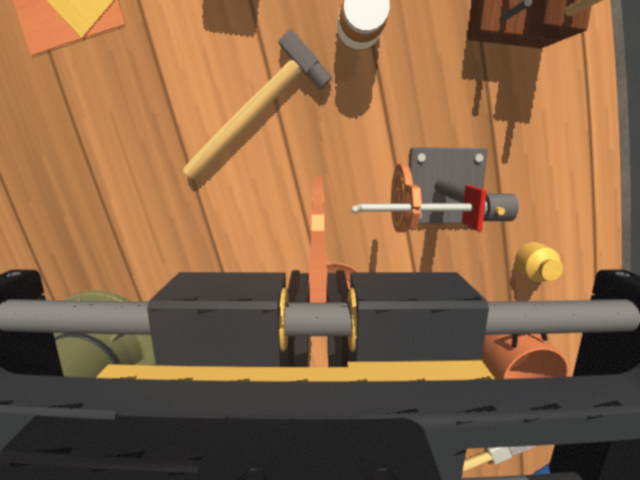

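```bash
python3 - <<'E'
from h import *
im=cv2.imread('pics/sc6.png'); cv2.imwrite('pics/sc6d.png',cv2.resize(im[80:165,315:365],None,fx=7,fy=7,interpolation=cv2.INTER_CUBIC))
im=cv2.imread('pics/w6.png'); cv2.imwrite('pics/w6d.png',cv2.resize(im[150:270,280:520],None,fx=3.3,fy=3.3,interpolation=cv2.INTER_CUBIC))
E
```

```text
(no output)
```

View pics/sc6d.png

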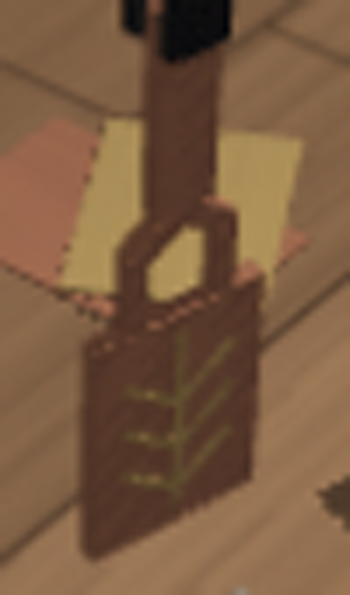

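View pics/w6d.png

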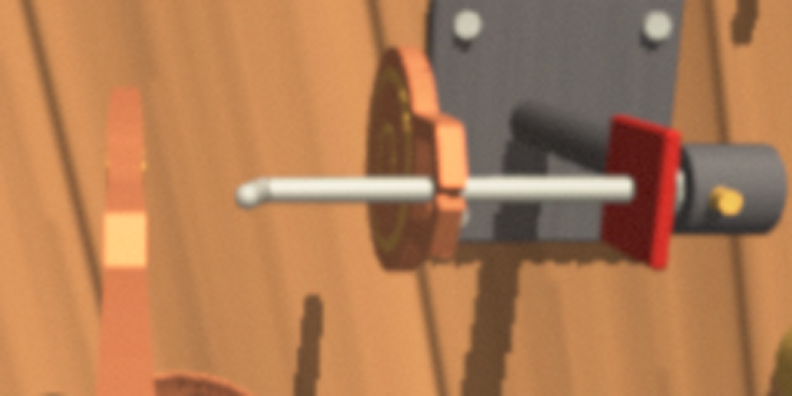

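```bash
python3 - <<'E'
from h import *
np.set_printoptions(precision=4,suppress=True)
z=np.load('pics/w6.npz');pos=z['pos'];A=R.from_rotvec(z['rot']).as_matrix()
n=A[:,2];yt=A[:,1];p0=pos+n*.004
for nm,x,y,ey,ez in [('BL',92,560,-35,0),('BR',250,475,35,0),('TR',258,288,35,88),('TL',85,350,-35,88),('peak',192,222,0,120),('frL',118,320,-22,88),('frR',236,275,22,88),('tabL',147,205,-12,135),('tabR',217,195,12,128)]:
    u,v=315+(x+.5)/7-.5,80+(y+.5)/7-.5
    M=T('scene');b=ray('scene',u,v);d=M[:3,:3]@np.array([b[0],-b[1],-1]);o=M[:3,3]
    P=o+d*((p0-o)@n)/(d@n); q=P-pos
    print(nm,'tooly',round(q@yt*1000,1),'exp',ey,' z',round(q[2]*1000,1),'-> TCP in pattern z',round(ez-q[2]*1000,1), 'depthpt',(pt('scene','sc6',u,v)-pos)@n*1000)
a=dict(pos=pos,rot=z['rot']);g={}
for nm,x,y,h in [('tip',247,194,.215),('b1',285,190,.2),('b2',420,189,.2),('b3',485,188,.2),('b4',600,188,.2),('medtop',452,188,.2146),('plate',632,188,.2),('shoulder+y',124,92,pos[2]-.176+.088),]:
    u,v=280+(x+.5)/3.3-.5,150+(y+.5)/3.3-.5; g[nm]=rz('wrist',u,v,h,**a); print(nm,g[nm],pt('wrist','w6',u,v), 'tool y,z mm',A.T[1:]@(g[nm]-pos)*1000)
E
```

```text
BL tooly -31.4 exp -35  z -177.4 -> TCP in pattern z 177.4 depthpt 2.9472839157806594
BR tooly 38.1 exp 35  z -176.2 -> TCP in pattern z 176.2 depthpt 5.510925036832208
TR tooly 36.6 exp 35  z -96.6 -> TCP in pattern z 184.6 depthpt 6.544168425359442
TL tooly -35.2 exp -35  z -87.5 -> TCP in pattern z 175.5 depthpt -3.3400946628124455
peak tooly 7.1 exp 0  z -57.9 -> TCP in pattern z 177.9 depthpt 4.743019616771696
frL tooly -22.0 exp -22  z -82.1 -> TCP in pattern z 170.1 depthpt -1.2074291877549777
frR tooly 26.7 exp 22  z -87.0 -> TCP in pattern z 175.0 depthpt 4.855209638533355
tabL tooly -11.4 exp -12  z -43.4 -> TCP in pattern z 178.4 depthpt 1.392337290092018
tabR tooly 17.0 exp 12  z -52.1 -> TCP in pattern z 180.1 depthpt 4.892180800720688
tip [0.4876 0.1875 0.215 ] [0.4877 0.187  0.2127] tool y,z mm [ 5.8707 36.5773]
b1 [0.5006 0.1829 0.2   ] [0.5004 0.1835 0.2028] tool y,z mm [ 4.4649 50.2907]
b2 [0.543  0.1733 0.2   ] [0.5425 0.1738 0.2022] tool y,z mm [ 4.865  93.7278]
b3 [0.5636 0.1688 0.2   ] [0.5629 0.1694 0.2024] tool y,z mm [  5.2467 114.7798]
b4 [0.6002 0.1602 0.2   ] [0.5995 0.1607 0.202 ] tool y,z mm [  5.3806 152.4138]
medtop [0.5497 0.1747 0.2146] [0.5507 0.1737 0.2105] tool y,z mm [ 7.777 99.953]
plate [0.6105 0.1578 0.2   ] [0.6096 0.1585 0.2024] tool y,z mm [  5.4258 162.9828]
shoulder+y [0.46   0.2355 0.3124] [0.4584 0.2283 0.2343] tool y,z mm [46.0953 -1.1031]
```

>>> jog_arm(
  targets=[
    [-0.4,0,0,2,0.25,0,0],
    [0,0,0,3,0,0,0],
    [0,0,0,3,0,0,0],
    [0,0,0,2.5,0,0,0],
    [0,0,0,1.65,0,0,0],
    [0,0,0,0,0,0,0],
    [0,0,0,0,0,0,0],
  ],
)

```text
time: 10.15
position: [0.451, 0.1947, 0.2798]
tool_rot: [0.175, 1.56, -0.176]
ft_force: [0.3, 0.4, -1.2]
grip_width: 0.087
```

```bash
python3 - <<'E'
from h import *
plan([.4877,.1855,.2785],-13.2)
snap('side','s7');snap('scene','sc7');snap('wrist','w7')
im=cv2.imread('pics/s7.png'); cv2.imwrite('pics/s7c.png',cv2.resize(im[150:270,240:350],None,fx=5,fy=5,interpolation=cv2.INTER_CUBIC))
im=cv2.imread('pics/sc7.png'); cv2.imwrite('pics/sc7c.png',cv2.resize(im[110:220,310:420],None,fx=5,fy=5,interpolation=cv2.INTER_CUBIC))
im=cv2.imread('pics/w7.png'); cv2.imwrite('pics/w7c.png',cv2.resize(im[90:280,280:560],None,fx=2.8,fy=2.8,interpolation=cv2.INTER_CUBIC))
E
```

```text
t 10.15 pos [0.451 0.195 0.28 ] F [ 0.3  0.4 -1.2] w 7.6
[[ 0.003  0.222  0.975]
 [-0.001  0.975 -0.222]
 [-1.    -0.     0.003]]
turn 1 [0.398 0.192 0.006] then shift cm [ 0.13  -0.062  3.78 ]
turn -1 [-179.602   -0.01     0.301] then shift cm [ 0.13   0.062 -3.78 ]
shift now cm [ 0.142 -0.088  3.779]
```

View pics/s7c.png

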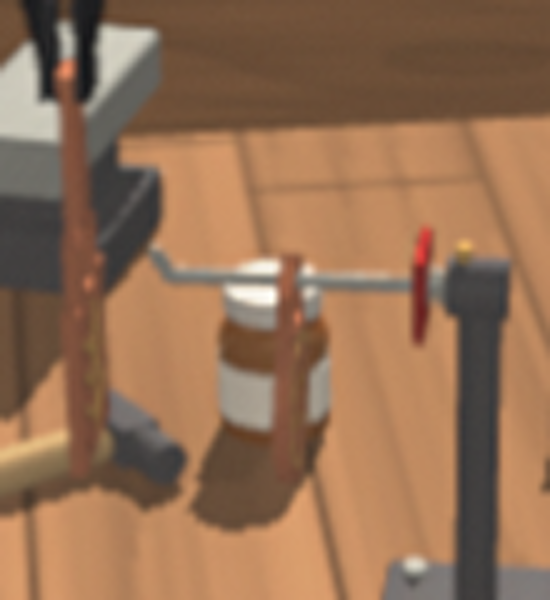

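View pics/sc7c.png

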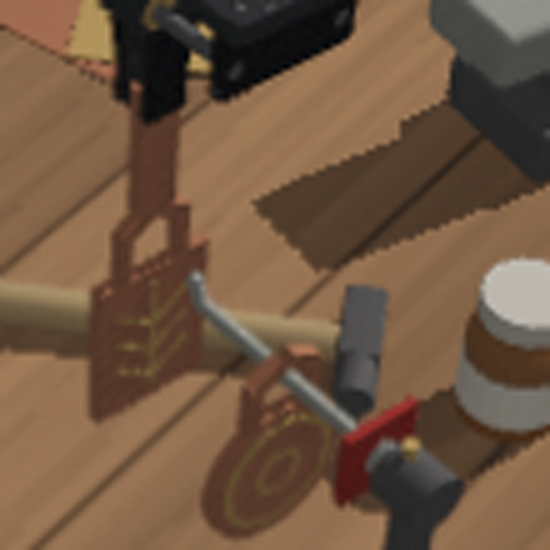

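View pics/w7c.png

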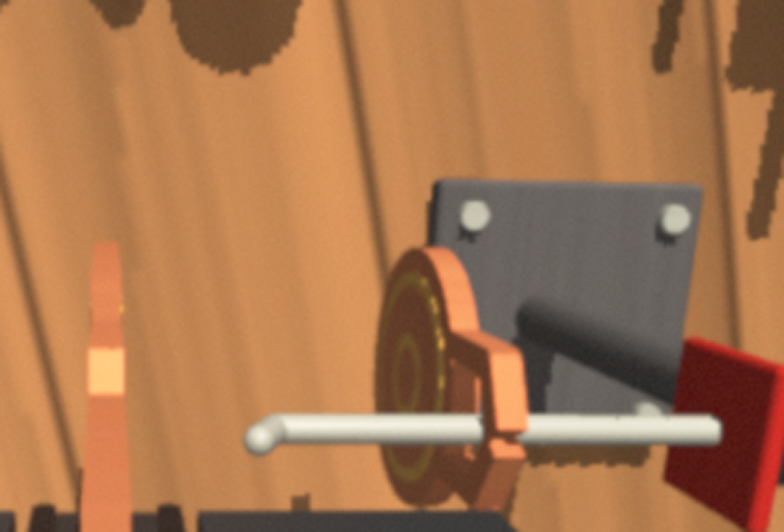

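```bash
cat > ov.py <<'E'
from h import *
import sys
def overlay(cam,tag,box,f,dy=.003,pz=.177,yaw=None,tip=(.4885,.1852),by=-13.3,out='ov'):
    z=np.load(f'pics/{tag}.npz');pos=z['pos'];A=R.from_rotvec(z['rot']).as_matrix()
    x,y,w,h=box; im=cv2.resize(cv2.imread(f'pics/{tag}.png')[y:y+h,x:x+w],None,fx=f,fy=f,interpolation=cv2.INTER_CUBIC)
    def px(P):
        q=proj(cam,P,pos,z['rot']); return tuple(int(round(v)) for v in ((q[0]-x+.5)*f-.5,(q[1]-y+.5)*f-.5))
    def pat(xx,yy,zz): return pos+A@np.array([-(zz/1000-pz),yy/1000+dy,xx/1000])
    for xx,c in ((4,(0,255,255)),):
        for poly in ([(-35,0),(35,0),(35,88),(-35,88)],[(-14,88),(14,88),(14,112),(0,120),(-14,112)]):
            for i in range(len(poly)): cv2.line(im,px(pat(xx,*poly[i])),px(pat(xx,*poly[(i+1)%len(poly)])),c,1)
    e=np.array([np.cos(np.radians(by)),np.sin(np.radians(by)),0]); t=np.array([*tip,.2])
    cv2.line(im,px(t),px(t+e*.12),(255,255,0),1); cv2.line(im,px(t),px(t+[0,0,.015]),(255,255,0),1)
    cv2.imwrite(f'pics/{out}.png',im)
if __name__=='__main__':
    overlay('scene','sc7',(320,125,95,80),8,out='ovA'); overlay('side','s7',(245,160,100,90),7,out='ovB')
E
python3 ov.py
```

```text
(no output)
```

View pics/ovA.png

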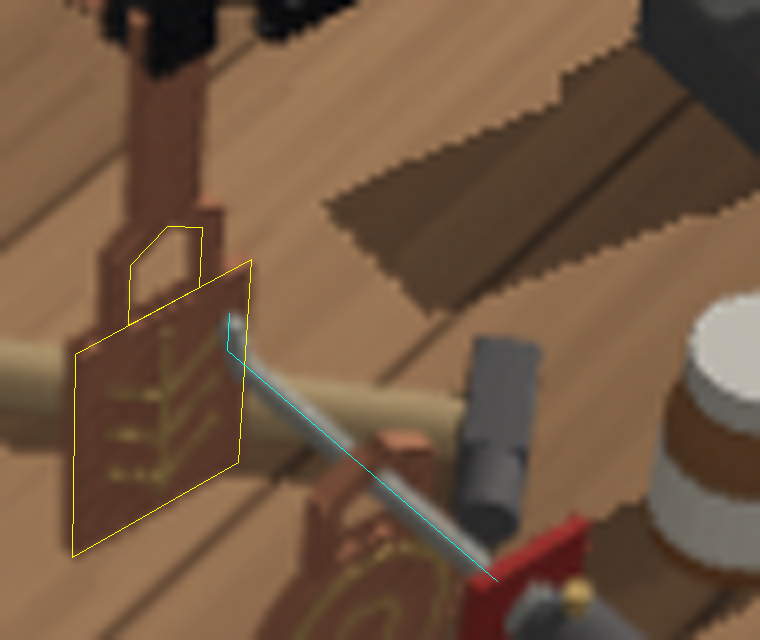

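View pics/ovB.png

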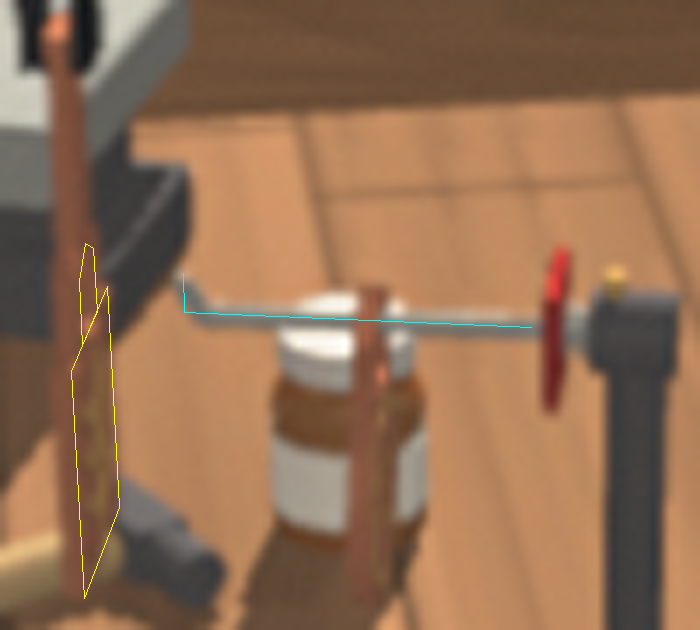

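```bash
cp ov.py ov2.py; python3 - <<'E'
from h import *
np.set_printoptions(precision=4,suppress=True)
z=np.load('pics/w7.npz');pos=z['pos'];A=R.from_rotvec(z['rot']).as_matrix();a=dict(pos=pos,rot=z['rot'])
for nm,x,y,h in [('tip',260,438,.215),('b1',300,429,.2),('b2',460,428,.2),('b4',600,429,.2),('b5',700,429,.2),('medtopL',487,430,.2146),('medtopR',525,430,.2146),('plate',717,430,.2),('shoulderL+y',88,370,pos[2]-.177+.088)]:
    u,v=280+(x+.5)/2.8-.5,90+(y+.5)/2.8-.5; g=rz('wrist',u,v,h,**a); print(nm,g,pt('wrist','w7',u,v), 'tool y,z mm',A.T[1:]@(g-pos)*1000)
# pattern features: far shoulder (y=+35,z=88), eye frame
for P in [(4,35,88),(-4,35,88),(4,22,88),(0,22,112),(4,35,0)]:
    W=pos+A@np.array([-(P[2]/1000-.177),P[1]/1000+.003,P[0]/1000]); q=proj('wrist',W,**a); print(P,(q[0]-280+.5)*2.8-.5,(q[1]-90+.5)*2.8-.5)
E
```

```text
tip [0.4878 0.1879 0.215 ] [0.488  0.1873 0.2132] tool y,z mm [ 1.275  37.1637]
b1 [0.5    0.1831 0.2   ] [0.4996 0.184  0.2026] tool y,z mm [-0.6644 50.0005]
b2 [0.5415 0.1739 0.2   ] [0.5407 0.1749 0.2026] tool y,z mm [-0.4495 92.4949]
b4 [0.5785 0.1652 0.2   ] [0.5773 0.1662 0.2026] tool y,z mm [ -0.7874 130.5198]
b5 [0.6056 0.159  0.2   ] [0.6045 0.1597 0.2018] tool y,z mm [ -0.841  158.3257]
medtopL [0.5436 0.1771 0.2146] [0.5473 0.173  0.2035] tool y,z mm [ 3.1345 93.9776]
medtopR [0.5531 0.175  0.2146] [0.5556 0.1724 0.2078] tool y,z mm [  3.1182 103.6544]
plate [0.6102 0.1576 0.2   ] [0.6084 0.1589 0.2031] tool y,z mm [ -1.1299 163.1663]
shoulderL+y [0.4488 0.209  0.1909] [ 0.4367  0.1686 -0.0004] tool y,z mm [13.1774 -5.6756]
(4, 35, 88) 124.72201805400115 276.9007268855023
(-4, 35, 88) 94.02014477675806 276.89486041260477
(4, 22, 88) 124.49116514561773 326.18053656558976
(0, 22, 112) 109.64001490955185 343.37172939756465
(4, 35, 0) 120.12452347013328 245.20158131384736
```

>>> jog_arm(
  targets=[
    [0,0,0,0.1,-0.15,0.5,0],
    [0,0,0,0,0,1.0,0],
    [0,0,0,0,0,1.0,0],
    [0,0,0,0,0,0.4,0],
    [0,0,0,0,0,0,0],
    [0,0,0,0,0,0,0],
  ],
)

```text
time: 11.05
position: [0.4782, 0.187, 0.2777]
tool_rot: [0.174, 1.562, -0.176]
ft_force: [0.6, 0.3, -1.1]
grip_width: 0.088
```

```bash
python3 - <<'E'
from ov import *
plan([.4877,.1855,.2785],-13.6)
snap('scene','sc8');snap('wrist','w8');snap('side','s8')
overlay('scene','sc8',(320,125,95,80),8,out='ovC')
overlay('wrist','w8',(280,150,200,140),4,out='ovD')
overlay('side','s8',(245,160,100,90),7,out='ovE')
E
```

```text
t 11.05 pos [0.478 0.187 0.278] F [ 0.6  0.3 -1.1] w 7.6
[[ 0.001  0.221  0.975]
 [-0.002  0.975 -0.221]
 [-1.    -0.001  0.002]]
turn 1 [0.833 0.1   0.081] then shift cm [-0.085  0.083  0.962]
turn -1 [-179.166   -0.126    0.156] then shift cm [-0.085 -0.083 -0.962]
shift now cm [-0.083  0.068  0.963]
```

View pics/ovC.png

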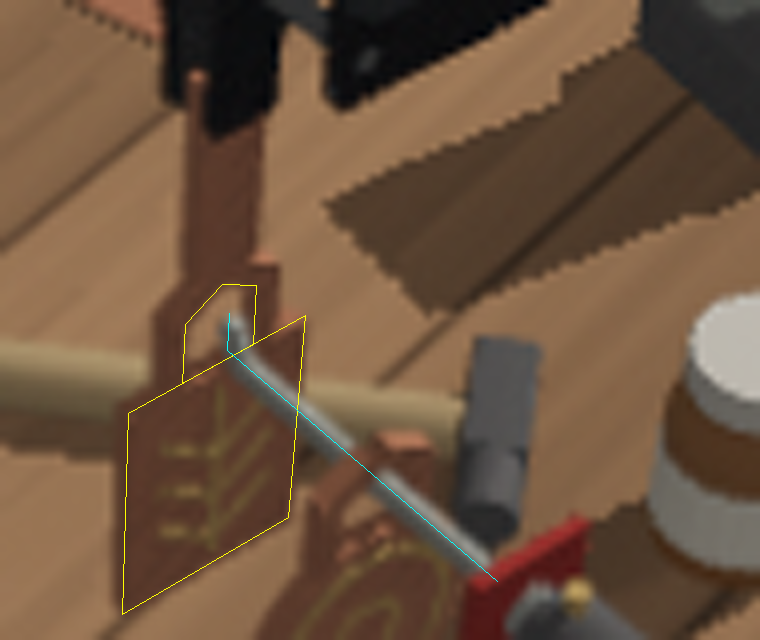

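View pics/ovD.png

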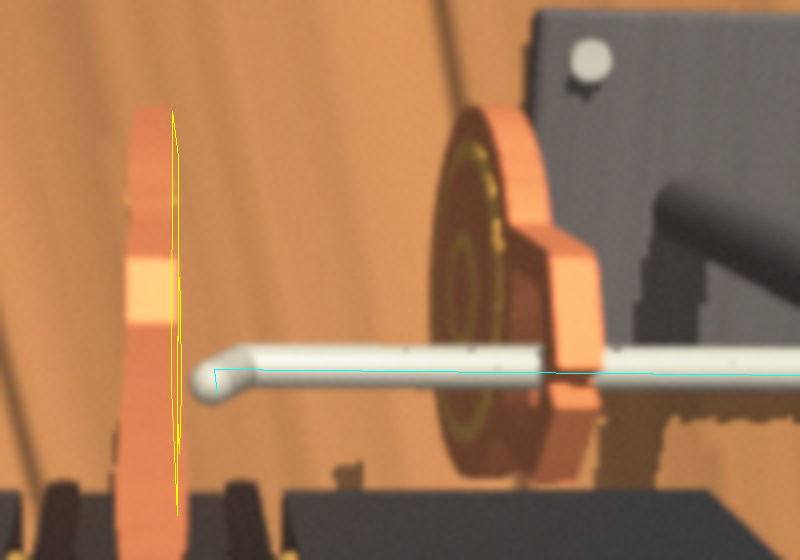

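View pics/ovE.png

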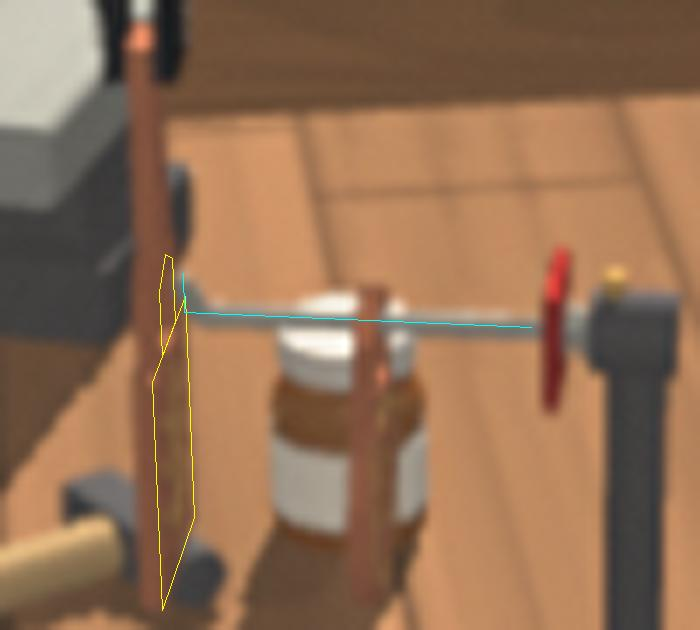

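>>> jog_arm(
  targets=[
    [0,0,0,0,-0.2,0,0],
    [0,0,0,0,0,0.4,0],
    [0,0,0,0,0,0.5,0],
    [0,0,0,0,0,0.5,0],
    [0,0,0,0,0,0.5,0],
    [0,0,0,0,0,0,0],
  ],
)

```text
time: 11.95
position: [0.4968, 0.1804, 0.2776]
tool_rot: [0.174, 1.562, -0.177]
ft_force: [-0.8, 0.3, -2.2]
grip_width: 0.091
```

```bash
python3 - <<'E'
from ov import *
plan([.4877,.1855,.2785],-13.6)
snap('scene','sc9');snap('wrist','w9')
overlay('scene','sc9',(320,125,95,80),8,out='ovF')
overlay('wrist','w9',(280,150,200,140),4,out='ovG')
E
```

```text
t 11.95 pos [0.497 0.18  0.278] F [-0.8  0.3 -2.2] w 7.9
[[ 0.002  0.222  0.975]
 [-0.002  0.975 -0.222]
 [-1.    -0.002  0.002]]
turn 1 [0.777 0.116 0.1  ] then shift cm [-0.088  0.283 -1.008]
turn -1 [-179.222   -0.156    0.181] then shift cm [-0.088 -0.283  1.008]
shift now cm [-0.09   0.297 -1.004]
```

View pics/ovF.png

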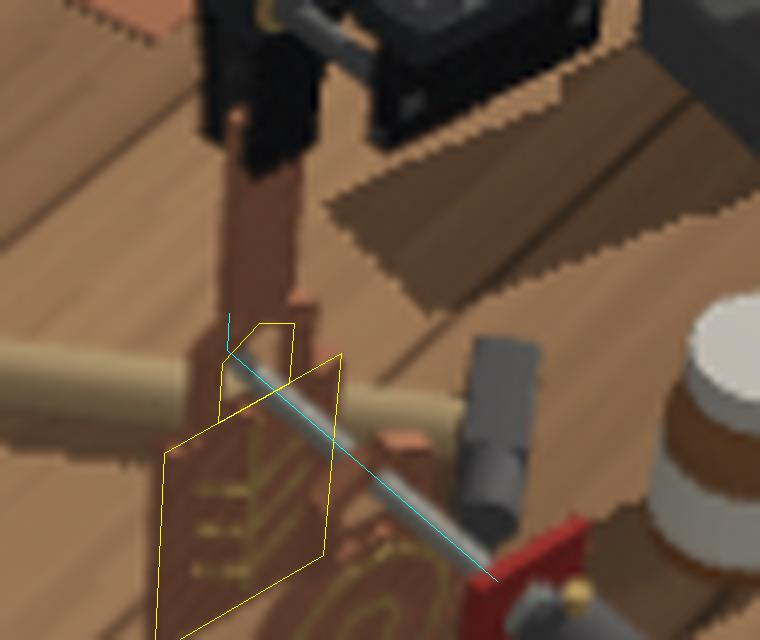

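View pics/ovG.png

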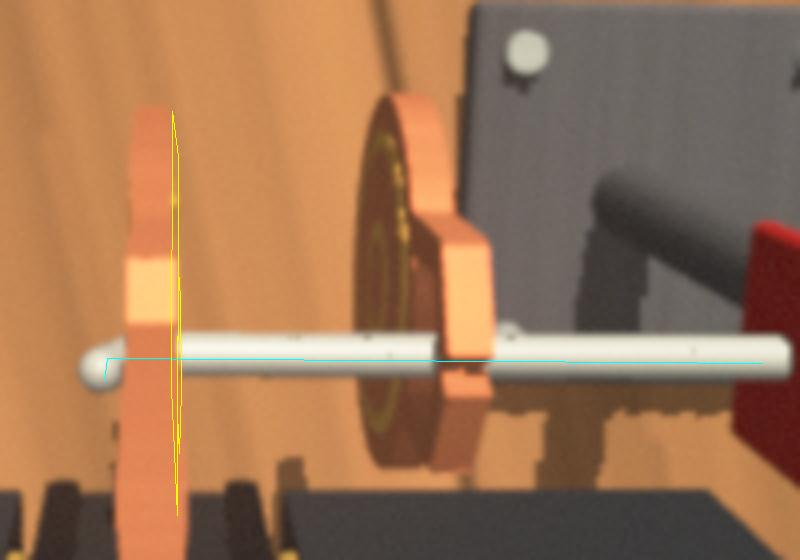

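The scene picture shows the bar end inside the eye, with about equal margins above and below. The wrist picture shows the bar passing through, parallel to the tool axis. I'll go in another 22 mm and then lower.

>>> jog_arm(
  targets=[
    [0,0,0,0,0,0.6,0],
    [0,0,0,0,0,0.8,0],
    [0,0,0,0,0,0.8,0],
    [0,0,0,0,0,0,0],
    [0,0,0,0.5,0,0,0],
    [0,0,0,0.5,0,0,0],
    [0,0,0,0,0,0,0],
    [0,0,0,0,0,0,0],
  ],
)

```text
time: 13.05
position: [0.5178, 0.1758, 0.2679]
tool_rot: [0.174, 1.562, -0.176]
ft_force: [0.7, 0.4, -2.7]
grip_width: 0.088
```

```bash
python3 - <<'E'
from ov import *
plan([.4877,.1855,.2616],-13.6)
snap('scene','sc10');snap('wrist','w10');snap('side','s10')
overlay('scene','sc10',(320,125,95,80),8,out='ovF')
overlay('side','s10',(245,160,100,90),7,out='ovE')
overlay('wrist','w10',(280,150,200,140),4,out='ovG')
E
```

```text
t 13.05 pos [0.518 0.176 0.268] F [ 0.7  0.4 -2.7] w 7.6
[[ 0.002  0.221  0.975]
 [-0.002  0.975 -0.221]
 [-1.    -0.001  0.002]]
turn 1 [0.824 0.118 0.073] then shift cm [ 0.626  0.237 -3.157]
turn -1 [-179.176   -0.115    0.185] then shift cm [ 0.626 -0.237  3.157]
shift now cm [ 0.62   0.283 -3.155]
```

View pics/ovF.png

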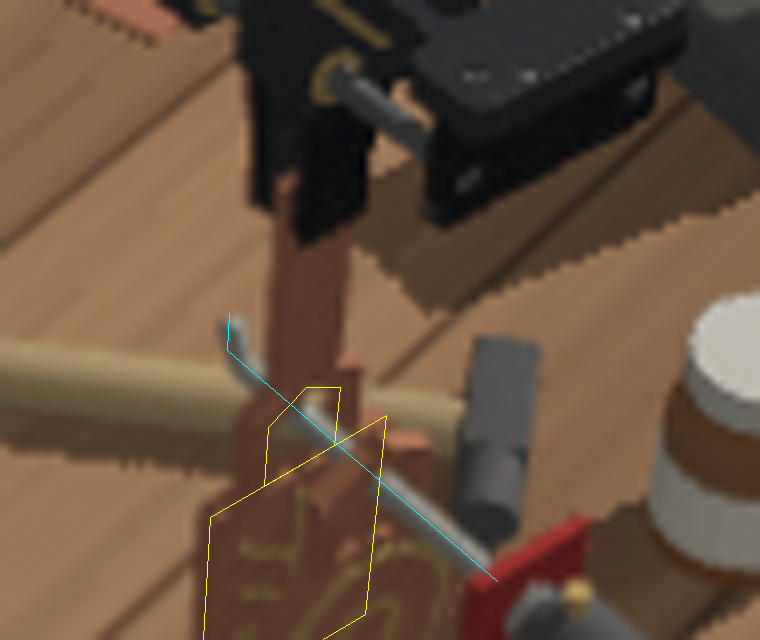

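View pics/ovE.png

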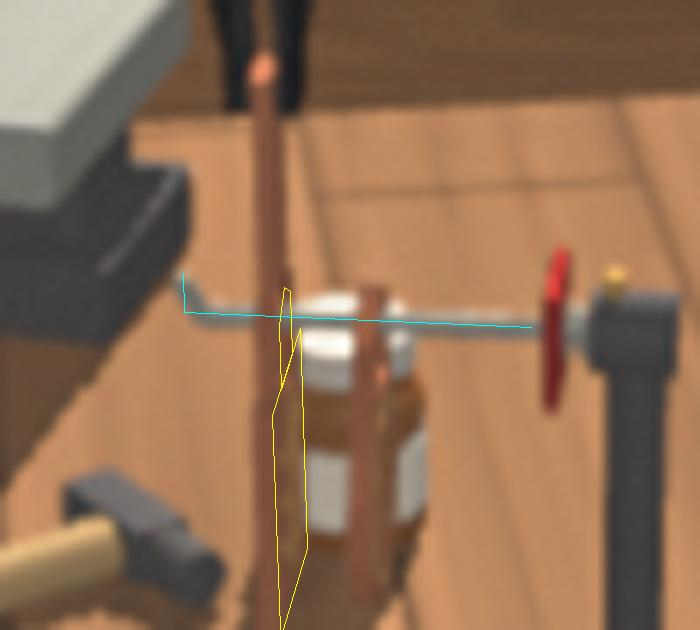

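View pics/ovG.png

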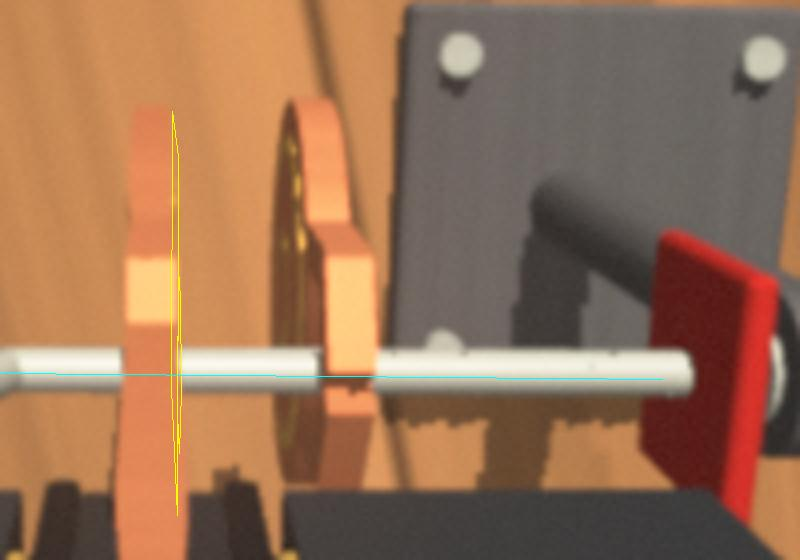

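>>> jog_arm(
  targets=[
    [0,0,0,0.2,0,0,0],
    [0,0,0,0.2,0,0,0],
    [0,0,0,0,0,0,0],
    [0,0,0,0,0,0,0],
  ],
)

```text
time: 13.7
position: [0.5179, 0.1757, 0.2638]
tool_rot: [0.174, 1.562, -0.176]
ft_force: [-1.0, 0.1, -2.6]
grip_width: 0.089
```

```bash
python3 - <<'E'
from ov import *
plan([.4877,.1855,.2616],-13.6)
snap('wrist','w11');snap('side','s11')
overlay('side','s11',(245,160,100,90),7,out='ovE')
overlay('wrist','w11',(300,150,100,110),6,out='ovG')
E
```

```text
t 13.7 pos [0.518 0.176 0.264] F [-1.   0.1 -2.6] w 7.7
[[ 0.002  0.221  0.975]
 [-0.002  0.975 -0.221]
 [-1.    -0.001  0.002]]
turn 1 [0.813 0.114 0.079] then shift cm [ 0.219  0.24  -3.166]
turn -1 [-179.187   -0.124    0.178] then shift cm [ 0.219 -0.24   3.166]
shift now cm [ 0.212  0.285 -3.163]
```

View pics/ovG.png

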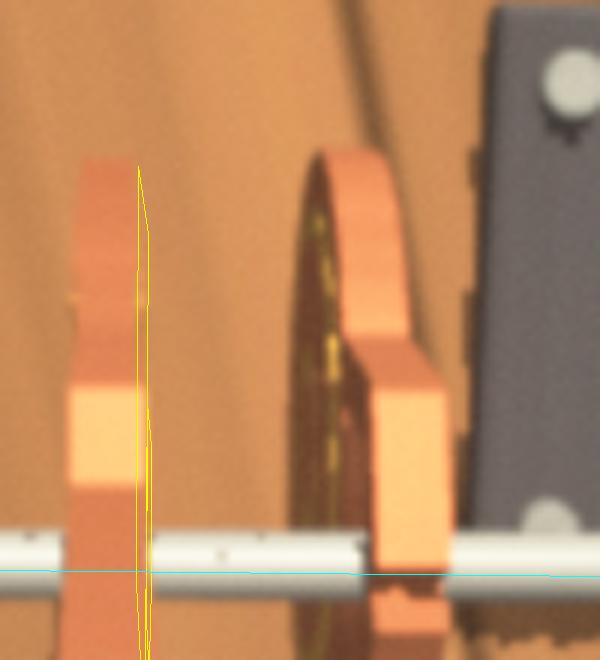

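>>> jog_arm(
  targets=[
    [0,0,0,0.1,-0.03,0,0],
    [0,0,0,0.05,0,0,0],
    [0,0,0,0,0,0,0],
    [0,0,0,0,0,0,0],
  ],
)

```text
time: 14.3
position: [0.5179, 0.1755, 0.2623]
tool_rot: [0.174, 1.562, -0.176]
ft_force: [1.3, 0.6, -2.9]
grip_width: 0.087
```

>>> jog_arm(
  targets=[
    [0,0,0,0.05,0,0,0],
    [0,0,0,0,0,0,0],
    [0,0,0,0,0,0,0],
  ],
)

```text
time: 14.68
position: [0.5179, 0.1754, 0.2618]
tool_rot: [0.174, 1.562, -0.176]
ft_force: [-0.0, 0.4, -2.4]
grip_width: 0.087
```

>>> jog_arm(
  targets=[
    [0,0,0,0.05,0,0,0],
    [0,0,0,0,0,0,0],
    [0,0,0,0,0,0,0],
  ],
)

```text
time: 15.05
position: [0.5179, 0.1754, 0.2613]
tool_rot: [0.174, 1.562, -0.176]
ft_force: [-0.6, -0.1, -1.7]
grip_width: 0.084
```

>>> jog_arm(
  targets=[
    [0,0,0,0.05,0,0,0],
    [0,0,0,0,0,0,0],
    [0,0,0,0,0,0,0],
  ],
)

```text
time: 15.42
position: [0.518, 0.1755, 0.2612]
tool_rot: [0.174, 1.561, -0.176]
ft_force: [0.3, 0.7, 0.9]
grip_width: 0.087
```

>>> jog_arm(
  targets=[
    [0,0,0,0.05,0,0,0],
    [0,0,0,0,0,0,0],
    [0,0,0,0,0,0,0],
  ],
)

```text
time: 15.8
position: [0.5182, 0.1756, 0.261]
tool_rot: [0.174, 1.561, -0.176]
ft_force: [0.2, -0.4, 6.4]
grip_width: 0.087
```

>>> jog_arm(
  targets=[
    [0,0,0,-0.06,0,0,0],
    [0,0,0,0,0,0,0],
    [0,0,0,0,0,0.3,0],
    [0,0,0,0,0,0.4,0],
    [0,0,0,0,0,0.4,0],
    [0,0,0,0,0,0.2,0],
    [0,0,0,0,0,0,0],
    [0,0,0,0,0,0,0],
  ],
)

```text
time: 16.8
position: [0.5283, 0.1732, 0.2606]
tool_rot: [0.173, 1.567, -0.176]
ft_force: [-6.3, -0.9, 6.7]
grip_width: 0.093
```

```bash
python3 - <<'E'
from ov import *
plan([.610,.158,.2605],-13)
for i in range(4): 
  snap('wrist','w12'); print(get_state()['ft_force'])
overlay('wrist','w12',(280,130,180,150),4,out='ovG')
E
```

```text
t 16.8 pos [0.528 0.173 0.261] F [-6.3 -0.9  6.7] w 8.1
[[-0.004  0.22   0.975]
 [-0.001  0.975 -0.22 ]
 [-1.    -0.002 -0.003]]
turn 1 [ 0.275 -0.184  0.129] then shift cm [0.01  0.356 8.299]
turn -1 [-179.725   -0.203   -0.289] then shift cm [ 0.01  -0.356 -8.299]
shift now cm [-0.017  0.317  8.301]
[-5.906  0.389  6.085]
[-7.338  0.184  5.799]
[-6.218  0.01   6.49 ]
[-6.58   0.12   8.027]
```

View pics/ovG.png

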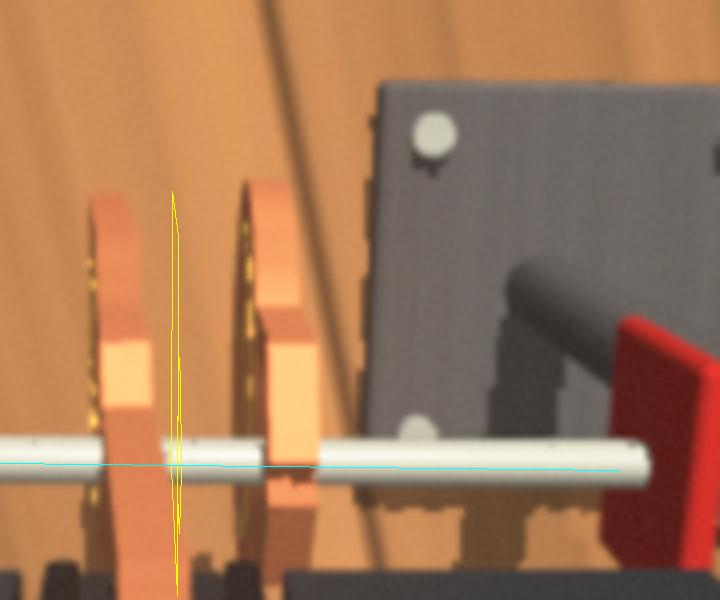

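The wrist picture shows the pattern tilting, with its lower end trailing (plate end at u≈308 instead of 318). The eye is dragging on the bar under too much downward load, so I'll unload it.

>>> jog_arm(
  targets=[
    [0,0,0,-0.1,0,0,0],
    [0,0,0,-0.1,0,0,0],
    [0,0,0,-0.1,0,0,0],
    [0,0,0,0,0,0,0],
    [0,0,0,0,0,0,0],
  ],
)

```text
time: 17.62
position: [0.5306, 0.1725, 0.2638]
tool_rot: [0.174, 1.562, -0.177]
ft_force: [0.1, -0.2, -1.1]
grip_width: 0.089
```

```bash
python3 - <<'E'
from ov import *
plan([.610,.158,.2605],-13)
for i in range(3): 
  snap('wrist','w13'); print(get_state()['ft_force'])
overlay('wrist','w13',(280,130,180,150),4,out='ovG')
snap('side','s13')
overlay('side','s13',(245,150,110,100),7,out='ovE')
E
```

```text
t 17.625 pos [0.531 0.172 0.264] F [ 0.1 -0.2 -1.1] w 7.7
[[ 0.002  0.221  0.975]
 [-0.002  0.975 -0.221]
 [-1.    -0.002  0.002]]
turn 1 [0.208 0.119 0.086] then shift cm [0.329 0.375 8.062]
turn -1 [-179.792   -0.135    0.186] then shift cm [ 0.329 -0.375 -8.062]
shift now cm [0.346 0.346 8.063]
[ 0.411 -0.388 -2.569]
[ 0.234 -0.07  -1.366]
[ 1.428 -0.779 -1.357]
```

View pics/ovG.png

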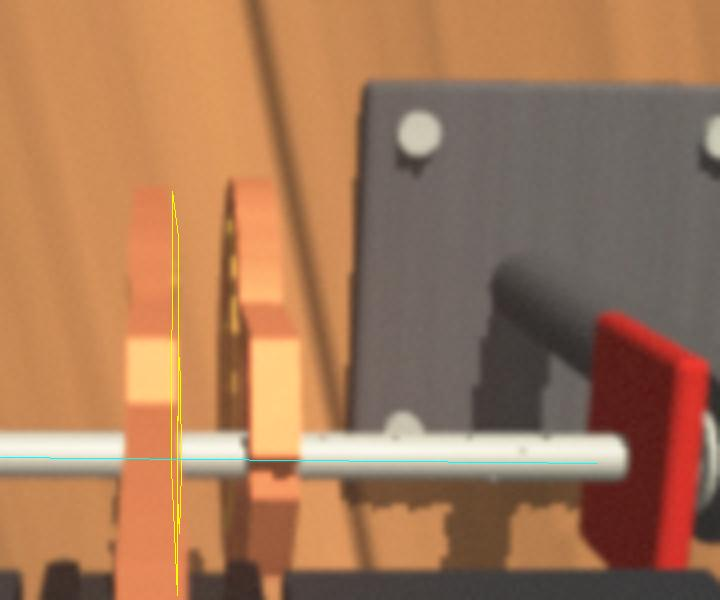

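View pics/ovE.png

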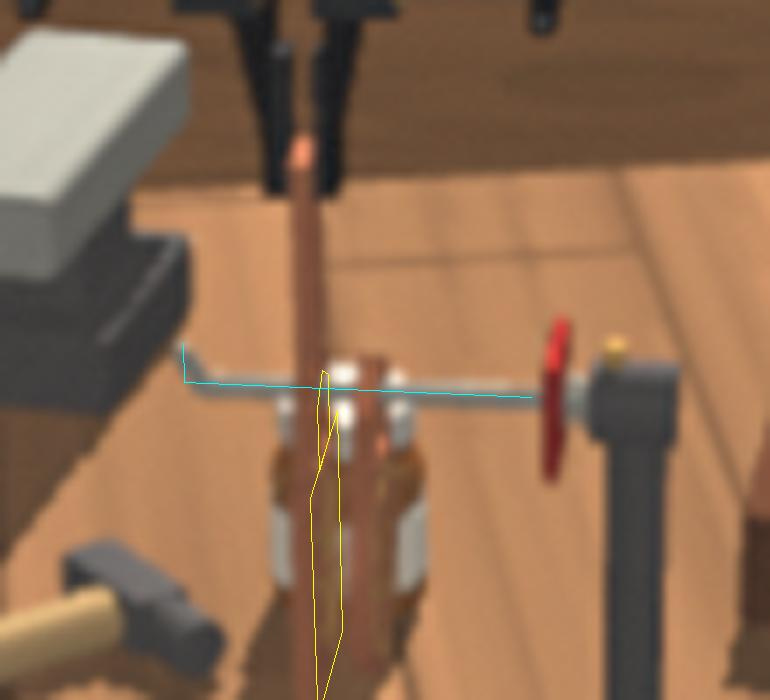

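>>> jog_arm(
  targets=[
    [0,0,0,0.23,0,0,0],
    [0,0,0,0,0,0,0],
    [0,0,0,0,0,0.2,0],
    [0,0,0,0,0,0.2,0],
    [0,0,0,0,0,0.2,0],
    [0,0,0,0,0,0.1,0],
    [0,0,0,0,0,0,0],
    [0,0,0,0,0,0,0],
  ],
)

```text
time: 18.82
position: [0.5373, 0.171, 0.2617]
tool_rot: [0.174, 1.562, -0.176]
ft_force: [0.1, 0.7, -2.2]
grip_width: 0.083
```

>>> jog_arm(
  targets=[
    [0,0,0,0,0,0.1,0],
    [0,0,0,0,0,0.1,0],
    [0,0,0,0,0,0.1,0],
    [0,0,0,0,0,0.1,0],
    [0,0,0,0,0,0.1,0],
    [0,0,0,0,0,0.1,0],
    [0,0,0,0,0,0.1,0],
    [0,0,0,0,0,0,0],
  ],
)

```text
time: 19.82
position: [0.5437, 0.1697, 0.2617]
tool_rot: [0.174, 1.563, -0.176]
ft_force: [-1.8, -0.4, -0.9]
grip_width: 0.087
```

```bash
python3 - <<'E'
from ov import *
plan([.610,.158,.2605],-13)
for i in range(3): 
  snap('wrist','w14'); print(get_state()['ft_force'])
overlay('wrist','w14',(280,130,180,150),4,out='ovG')
E
```

```text
t 19.825 pos [0.544 0.17  0.262] F [-1.8 -0.4 -0.9] w 7.6
[[ 0.001  0.221  0.975]
 [-0.002  0.975 -0.221]
 [-1.    -0.001  0.001]]
turn 1 [0.233 0.055 0.083] then shift cm [0.116 0.354 6.722]
turn -1 [-179.767   -0.131    0.086] then shift cm [ 0.116 -0.354 -6.722]
shift now cm [0.122 0.327 6.723]
[-2.392  0.49  -0.12 ]
[-1.973 -0.443 -0.078]
[-1.635 -0.513 -0.711]
```

View pics/ovG.png

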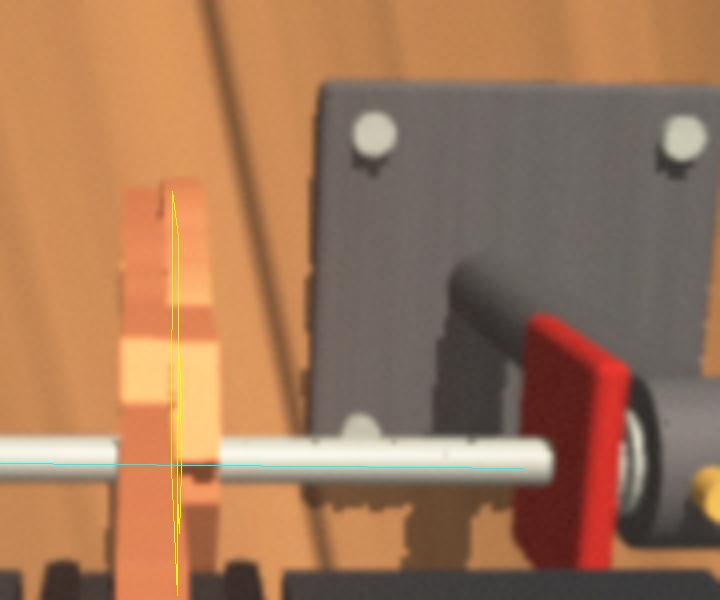

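The wrist picture shows the pattern flush against the medallion, with the frame edges level at row ~340 and a reaction of about 2 N. Free bar remains from u≈335 to the plate at u≈418, which is about 57 mm. I'll slide on slowly.

>>> jog_arm(
  targets=[
    [0,0,0,-0.02,0,0.1,0],
    [0,0,0,0,0,0.2,0],
    [0,0,0,0,0,0.2,0],
    [0,0,0,0,0,0.2,0],
    [0,0,0,0,0,0.2,0],
    [0,0,0,0,0,0.2,0],
    [0,0,0,0,0,0.2,0],
    [0,0,0,0,0,0.2,0],
    [0,0,0,0,0,0.2,0],
    [0,0,0,0,0,0.2,0],
  ],
)

```text
time: 21.22
position: [0.5628, 0.1652, 0.2619]
tool_rot: [0.174, 1.562, -0.176]
ft_force: [-1.6, 1.0, -2.8]
grip_width: 0.086
```

```bash
python3 - <<'E'
from ov import *
plan([.610,.158,.2605],-13)
for i in range(3): 
  snap('wrist','w15'); print(get_state()['ft_force'])
overlay('wrist','w15',(280,130,180,150),4,out='ovG')
snap('side','s15')
overlay('side','s15',(245,150,110,100),7,out='ovE')
E
```

```text
t 21.225 pos [0.563 0.165 0.262] F [-1.6  1.  -2.8] w 7.5
[[ 0.002  0.221  0.975]
 [-0.002  0.975 -0.221]
 [-1.    -0.001  0.002]]
turn 1 [0.214 0.116 0.083] then shift cm [0.138 0.36  4.757]
turn -1 [-179.786   -0.131    0.183] then shift cm [ 0.138 -0.36  -4.757]
shift now cm [0.147 0.343 4.758]
[-0.963 -0.025 -3.857]
[-0.687  0.629 -3.142]
[-0.471 -0.559 -3.543]
```

View pics/ovG.png

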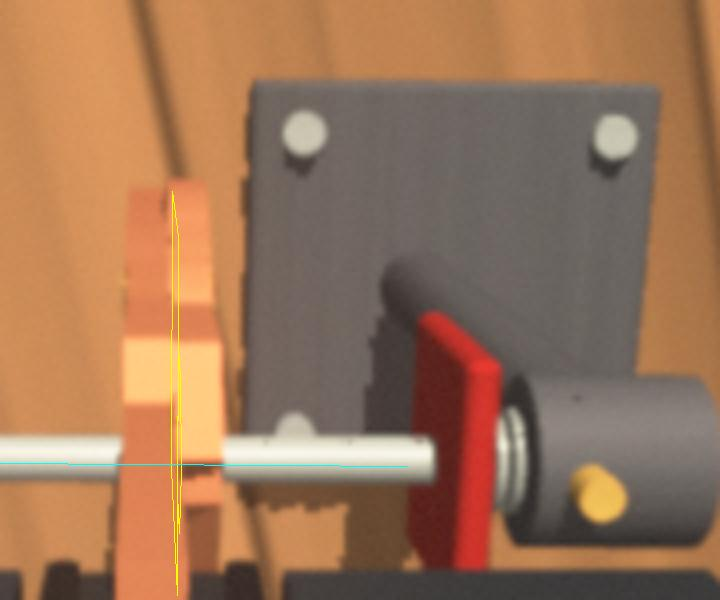

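View pics/ovE.png

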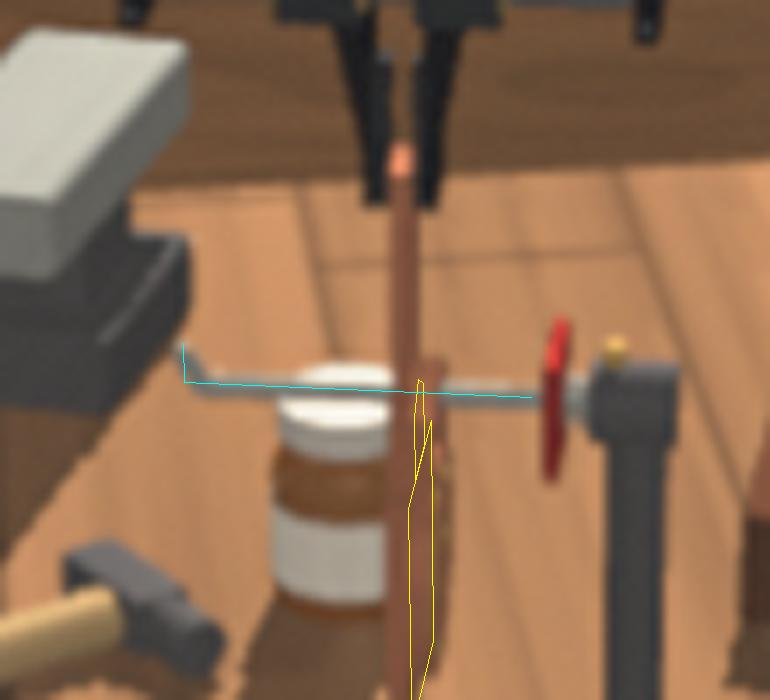

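>>> jog_arm(
  targets=[
    [0,0,0,0.01,0,0.2,0],
    [0,0,0,0,0,0.3,0],
    [0,0,0,0,0,0.3,0],
    [0,0,0,0,0,0.3,0],
    [0,0,0,0,0,0.3,0],
    [0,0,0,0,0,0.3,0],
    [0,0,0,0,0,0.3,0],
    [0,0,0,0,0,0.3,0],
    [0,0,0,0,0,0.2,0],
    [0,0,0,0,0,0.2,0],
  ],
)

```text
time: 22.68
position: [0.5892, 0.1593, 0.2619]
tool_rot: [0.174, 1.562, -0.176]
ft_force: [-4.1, 0.6, 0.2]
grip_width: 0.088
```

```bash
python3 - <<'E'
from ov import *
plan([.610,.158,.2605],-13)
for i in range(3): 
  snap('wrist','w16'); print(get_state()['ft_force'])
overlay('wrist','w16',(280,130,180,150),4,out='ovG')
E
```

```text
t 22.675 pos [0.589 0.159 0.262] F [-4.1  0.6  0.2] w 7.6
[[ 0.002  0.221  0.975]
 [-0.002  0.975 -0.221]
 [-1.    -0.001  0.002]]
turn 1 [0.221 0.114 0.079] then shift cm [0.135 0.341 2.06 ]
turn -1 [-179.779   -0.124    0.179] then shift cm [ 0.135 -0.341 -2.06 ]
shift now cm [0.139 0.333 2.061]
[-3.752 -0.08   1.444]
[-4.005  0.488  0.017]
[-3.57   0.573  0.869]
```

View pics/ovG.png

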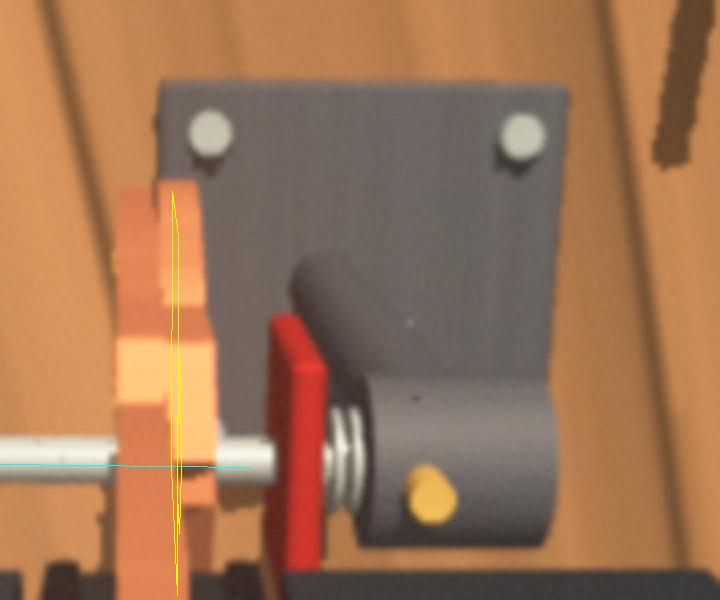

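>>> jog_arm(
  targets=[
    [0,0,0,-0.05,0,0,0],
    [0,0,0,0,0,0,0],
    [0,0,0,0,0,0.1,0],
    [0,0,0,0,0,0.1,0],
    [0,0,0,0,0,0.1,0],
    [0,0,0,0,0,0.1,0],
    [0,0,0,0,0,0.1,0],
    [0,0,0,0,0,0.1,0],
    [0,0,0,0,0,0,0],
  ],
)

```text
time: 23.95
position: [0.5951, 0.1579, 0.2624]
tool_rot: [0.174, 1.562, -0.177]
ft_force: [-1.0, 0.4, -2.3]
grip_width: 0.084
```

```bash
python3 - <<'E'
from ov import *
plan([.610,.158,.2605],-13)
for i in range(3): 
  snap('wrist','w17'); print(get_state()['ft_force'])
overlay('wrist','w17',(280,130,180,150),4,out='ovG')
snap('side','s17')
overlay('side','s17',(265,160,90,90),7,out='ovE')
E
```

```text
t 23.95 pos [0.595 0.158 0.262] F [-1.   0.4 -2.3] w 7.4
[[ 0.002  0.221  0.975]
 [-0.002  0.975 -0.221]
 [-1.    -0.001  0.002]]
turn 1 [0.208 0.132 0.079] then shift cm [0.191 0.349 1.452]
turn -1 [-179.792   -0.124    0.207] then shift cm [ 0.191 -0.349 -1.452]
shift now cm [0.194 0.344 1.453]
[-1.126 -0.001 -1.977]
[-0.944 -0.446 -2.757]
[-1.649  0.24  -3.151]
```

View pics/ovG.png

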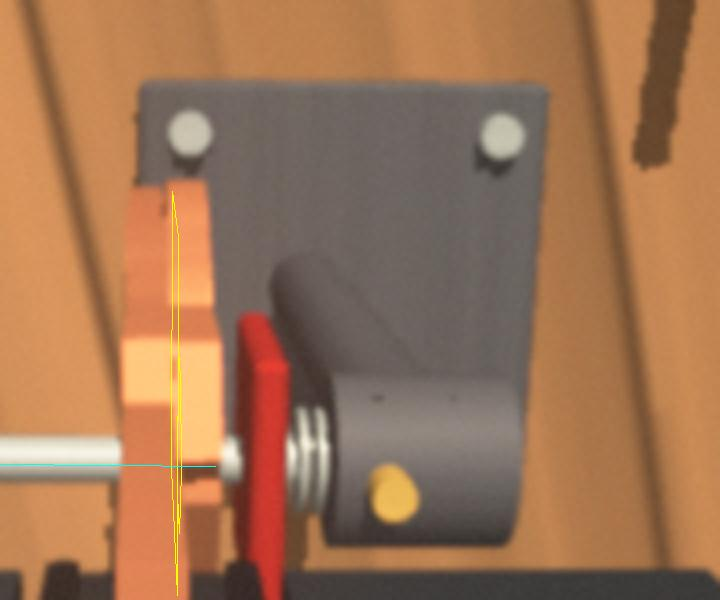

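View pics/ovE.png

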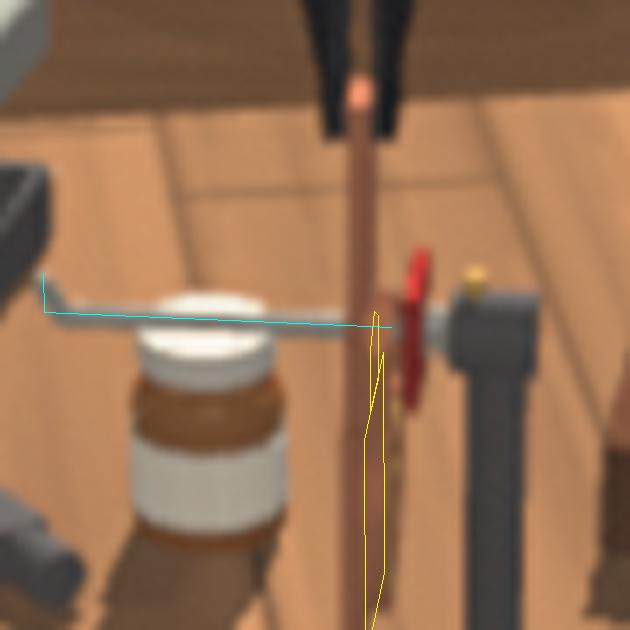

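>>> jog_arm(
  targets=[
    [0,0,0,0,0,0,0],
    [0,0,0,0,0,0,0],
    [0,0,0,0,0,0.1,0],
    [0,0,0,0,0,0.1,0],
    [0,0,0,0,0,0.05,0],
    [0,0,0,0,0,0,0],
  ],
  squeeze=60,
)

```text
time: 24.9
position: [0.5971, 0.1575, 0.2625]
tool_rot: [0.174, 1.562, -0.176]
ft_force: [-3.0, 1.0, -0.1]
grip_width: 0.082
```

>>> jog_arm(
  targets=[
    [0,0,0,0,0,0.05,0],
    [0,0,0,0,0,0.05,0],
    [0,0,0,0,0,0,0],
  ],
)

```text
time: 25.28
position: [0.5983, 0.1573, 0.2625]
tool_rot: [0.174, 1.562, -0.176]
ft_force: [-3.4, 0.2, -0.5]
grip_width: 0.087
```

>>> jog_arm(
  targets=[
    [0,0,0,0,0,0.05,0],
    [0,0,0,0,0,0.05,0],
    [0,0,0,0,0,0,0],
  ],
)

```text
time: 25.65
position: [0.5991, 0.1571, 0.2625]
tool_rot: [0.174, 1.562, -0.176]
ft_force: [-4.7, 0.1, 1.5]
grip_width: 0.088
```

```bash
python3 - <<'E'
from ov import *
plan([.610,.158,.2605],-13)
f=[]
for i in range(3): 
  snap('wrist','w18'); f.append(get_state()['ft_force'])
print(np.mean(f,0))
overlay('wrist','w18',(280,130,180,150),4,out='ovG')
E
```

```text
t 25.65 pos [0.599 0.157 0.263] F [-4.7  0.1  1.5] w 7.6
[[ 0.001  0.221  0.975]
 [-0.002  0.975 -0.221]
 [-1.    -0.001  0.002]]
turn 1 [0.224 0.094 0.071] then shift cm [0.199 0.334 1.04 ]
turn -1 [-179.776   -0.112    0.148] then shift cm [ 0.199 -0.334 -1.04 ]
shift now cm [0.2   0.33  1.041]
[-5.22   0.429  1.159]
```

View pics/ovG.png

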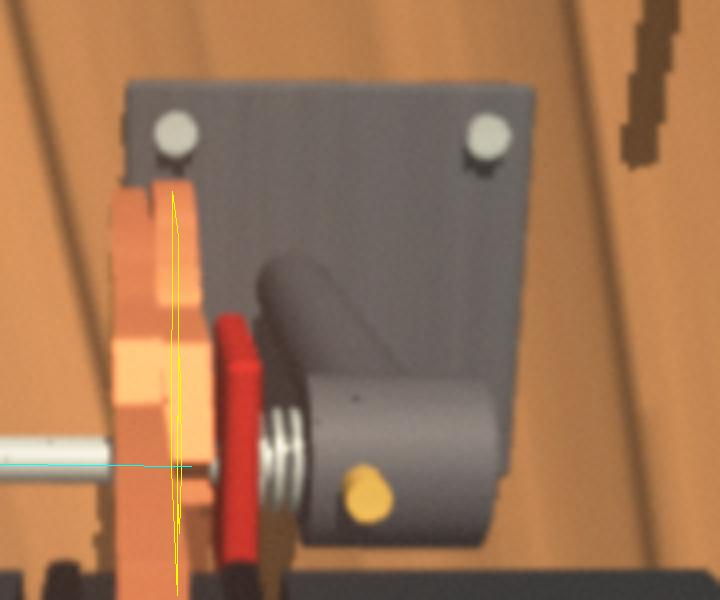

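The wrist picture shows the pattern and medallion just short of the plate and leaning about 1.2°, lower ends trailing, because the grip gives under the 57 mm lever. I'll unload slightly and counter-tilt the tool.

>>> jog_arm(
  targets=[
    [0,0,0,0,0,-0.1,0],
    [0,0,0,-0.06,0,0,0],
    [0,-1.3,0,0,0,0,0],
    [0,0,0,0,0,0,0],
    [0,0,0,0,0,0,0],
  ],
)

```text
time: 26.42
position: [0.5984, 0.157, 0.2629]
tool_rot: [0.171, 1.539, -0.178]
ft_force: [-0.9, 0.3, -4.0]
grip_width: 0.08
```

```bash
python3 - <<'E'
from ov import *
plan([.610,.158,.2605],-13)
f=[]
for i in range(4): 
  snap('wrist','w19'); f.append(get_state()['ft_force'])
print(np.mean(f,0))
overlay('wrist','w19',(280,130,180,150),4,out='ovG')
snap('side','s19')
overlay('side','s19',(265,160,90,90),7,out='ovE')
E
```

```text
t 26.425 pos [0.598 0.157 0.263] F [-0.9  0.3 -4. ] w 7.0
[[ 0.024  0.221  0.975]
 [-0.007  0.975 -0.221]
 [-1.    -0.001  0.025]]
turn 1 [0.214 1.44  0.079] then shift cm [0.239 0.354 1.108]
turn -1 [-179.772   -0.124    2.26 ] then shift cm [ 0.239 -0.354 -1.108]
shift now cm [0.267 0.35  1.103]
[-1.45  -0.041 -2.856]
```

View pics/ovG.png

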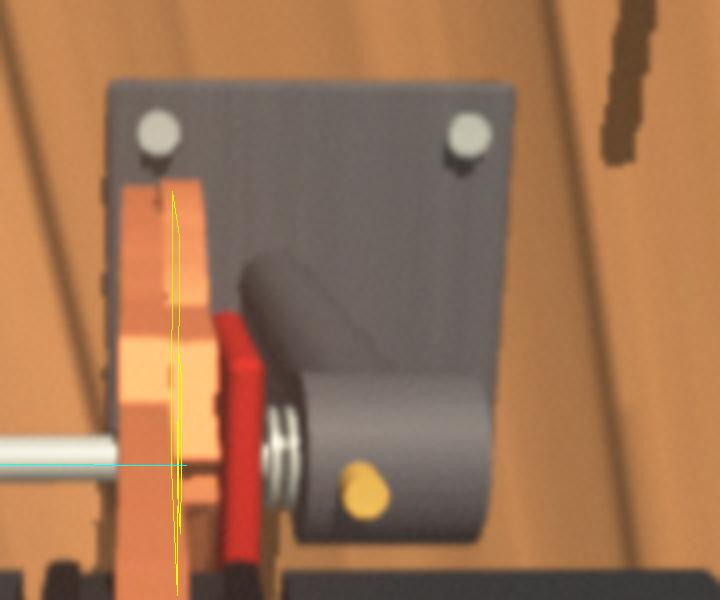

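View pics/ovE.png

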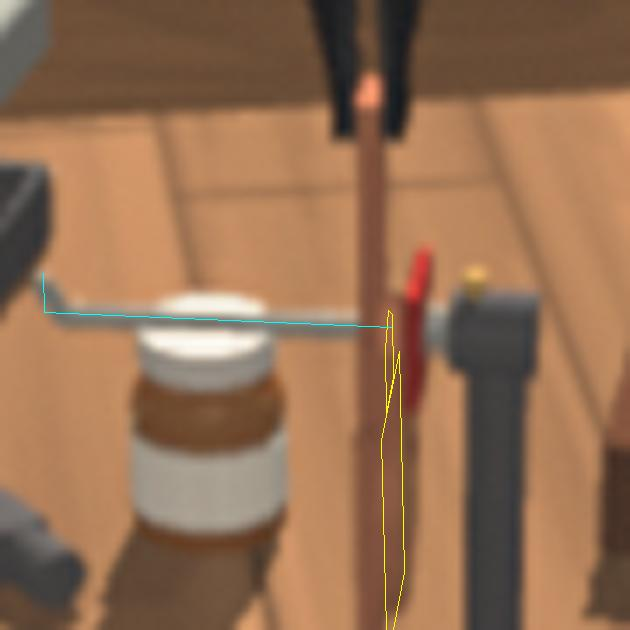

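>>> jog_arm(
  targets=[
    [0,-0.2,0,0,0,0.05,0],
    [0,-0.2,0,0,0,0.05,0],
    [0,0,0,0,0,0,0],
  ],
)

```text
time: 27.05
position: [0.5989, 0.1571, 0.2629]
tool_rot: [0.17, 1.533, -0.178]
ft_force: [-2.3, -0.0, -2.1]
grip_width: 0.083
```

>>> jog_arm(
  targets=[
    [0,-0.2,0,0,0,0.05,0],
    [0,-0.2,0,0,0,0.05,0],
    [0,0,0,0,0,0,0],
  ],
)

```text
time: 27.42
position: [0.5997, 0.157, 0.263]
tool_rot: [0.17, 1.526, -0.178]
ft_force: [-5.1, 0.5, -1.8]
grip_width: 0.08
```

```bash
python3 - <<'E'
from ov import *
plan([.610,.158,.2605],-13)
f=[]
for i in range(4): 
  snap('wrist','w20'); f.append(get_state()['ft_force'])
print(np.mean(f,0))
overlay('wrist','w20',(280,130,180,150),4,out='ovG')
E
```

```text
t 27.425 pos [0.6   0.157 0.263] F [-5.1  0.5 -1.8] w 7.0
[[ 0.036  0.221  0.975]
 [-0.01   0.975 -0.221]
 [-0.999 -0.001  0.038]]
turn 1 [0.233 2.16  0.076] then shift cm [0.247 0.332 0.976]
turn -1 [-179.735   -0.119    3.389] then shift cm [ 0.247 -0.332 -0.976]
shift now cm [0.283 0.329 0.967]
[-5.388  1.086 -1.795]
```

View pics/ovG.png

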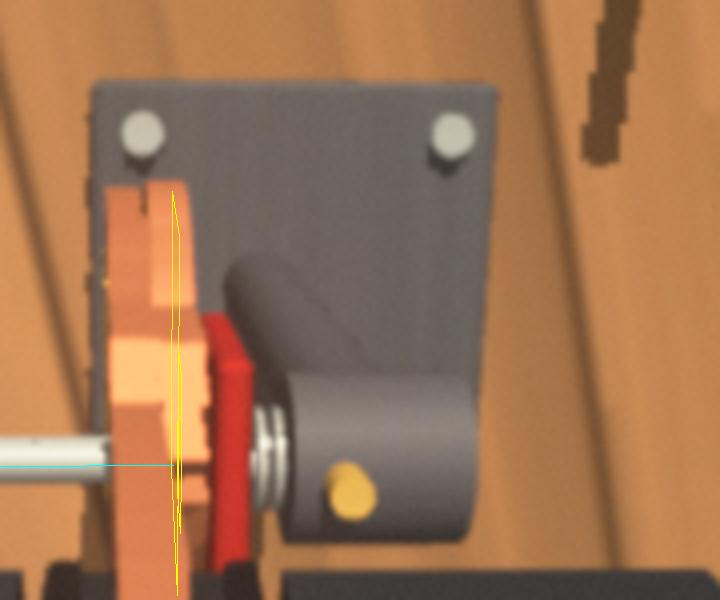

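>>> jog_arm(
  targets=[
    [0,-0.3,0,0,0,0.04,0],
    [0,-0.3,0,0,0,0.04,0],
    [0,0,0,0,0,0,0],
  ],
)

```text
time: 28.0
position: [0.6003, 0.1569, 0.263]
tool_rot: [0.169, 1.517, -0.179]
ft_force: [-5.4, 0.3, -1.4]
grip_width: 0.085
```

```bash
python3 - <<'E'
from ov import *
plan([.610,.158,.2605],-13)
f=[]
for i in range(4): 
  snap('wrist','w21'); f.append(get_state()['ft_force'])
print(np.mean(f,0))
overlay('wrist','w21',(280,130,180,150),4,out='ovG')
E
```

```text
t 28.0 pos [0.6   0.157 0.263] F [-5.4  0.3 -1.4] w 7.4
[[ 0.046  0.221  0.974]
 [-0.012  0.975 -0.221]
 [-0.999 -0.001  0.048]]
turn 1 [0.237 2.728 0.075] then shift cm [0.248 0.329 0.921]
turn -1 [-179.713   -0.118    4.279] then shift cm [ 0.248 -0.329 -0.921]
shift now cm [0.292 0.325 0.909]
[-5.333  1.034 -1.134]
```

View pics/ovG.png

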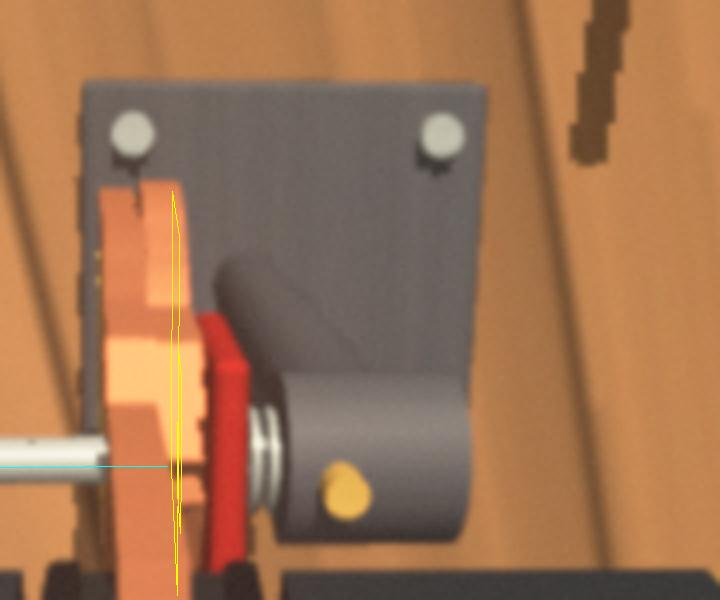

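```bash
python3 - <<'E'
from h import *
np.set_printoptions(precision=4,suppress=True)
e=np.array([.975,-.221])
import cv2
tiles=[]
for t in ['w15','w17','w19','w20','w21']:
    z=np.load(f'pics/{t}.npz');im=z['im'].astype(float);a=dict(pos=z['pos'],rot=z['rot'])
    # red plate right edge (back top edge) rows near crop y 400..440 -> v 230..240
    out=[]
    for v in range(228,240,2):
        row=im[v];red=(row[:,0]-row[:,1]-row[:,2])
        idx=np.where((row[:,0]>1.8*row[:,1]+20)&(row[:,2]<1.2*row[:,1])&(row[:,1]<90))[0]
        idx=idx[(idx>320)&(idx<460)]
        if len(idx)==0: continue
        r=idx.max(); # subpixel: half-level falling
        P=rz('wrist',r+.5,v,.222,**a); out.append(P[:2]@e)
    print(t,np.round(np.array(out)*1000,1), 'TCP s',z['pos'][:2]@e*1000)
E
```

```text
w15 [564.8 564.9 565.  564.4 564.5 564. ] TCP s 512.4414690749273
w17 [565.2 565.2 565.2 565.3 565.3 565.3] TCP s 545.2530676644229
w19 [566.  566.  566.  566.1 566.1 566.1] TCP s 548.7348372540615
w20 [566.2 566.2 566.2 566.2 566.3 566.3] TCP s 550.2043515232945
w21 [567.  566.4 566.4 566.4 566.5 566.5] TCP s 550.6197034561457
```

>>> jog_arm(
  targets=[
    [0,-0.2,0,0,0,0.05,0],
    [0,-0.2,0,0,0,0.05,0],
    [0,0,0,0,0,0,0],
  ],
)

```text
time: 28.58
position: [0.6008, 0.1568, 0.263]
tool_rot: [0.168, 1.511, -0.179]
ft_force: [-6.1, 1.1, -1.2]
grip_width: 0.083
```

>>> jog_arm(
  targets=[
    [0,-0.1,0,0,0,0.04,0],
    [0,0,0,0,0,0,0],
  ],
)

```text
time: 28.82
position: [0.601, 0.1568, 0.263]
tool_rot: [0.167, 1.509, -0.179]
ft_force: [-7.4, 0.9, -0.9]
grip_width: 0.08
```

```bash
cat > chk.py <<'E'
from ov import *
import sys
t=sys.argv[1]
plan([.610,.158,.2605],-13)
f=[]
for i in range(4): 
  snap('wrist',t); f.append(get_state()['ft_force'])
f=np.mean(f,0);print('F',f,'along bar',f[:2]@[.975,-.221])
overlay('wrist',t,(280,130,180,150),4,out='ovG')
e=np.array([.975,-.221]);z=np.load(f'pics/{t}.npz');im=z['im'].astype(float);out=[]
for v in range(228,240,2):
    row=im[v];idx=np.where((row[:,0]>1.8*row[:,1]+20)&(row[:,2]<1.2*row[:,1])&(row[:,1]<90))[0];idx=idx[(idx>320)&(idx<460)]
    if len(idx): out.append(rz('wrist',idx.max()+.5,v,.222,z['pos'],z['rot'])[:2]@e*1000)
print('plate',np.median(out))
E
python3 chk.py w22
```

```text
t 28.825 pos [0.601 0.157 0.263] F [-7.4  0.9 -0.9] w 7.0
[[ 0.053  0.221  0.974]
 [-0.014  0.975 -0.22 ]
 [-0.998 -0.002  0.055]]
turn 1 [0.251 3.143 0.08 ] then shift cm [0.249 0.319 0.848]
turn -1 [-179.682   -0.125    4.929] then shift cm [ 0.249 -0.319 -0.848]
shift now cm [0.295 0.315 0.835]
F [-7.299  0.852 -0.527] along bar -7.305149803261554
plate 566.516725903825
```

View pics/ovG.png

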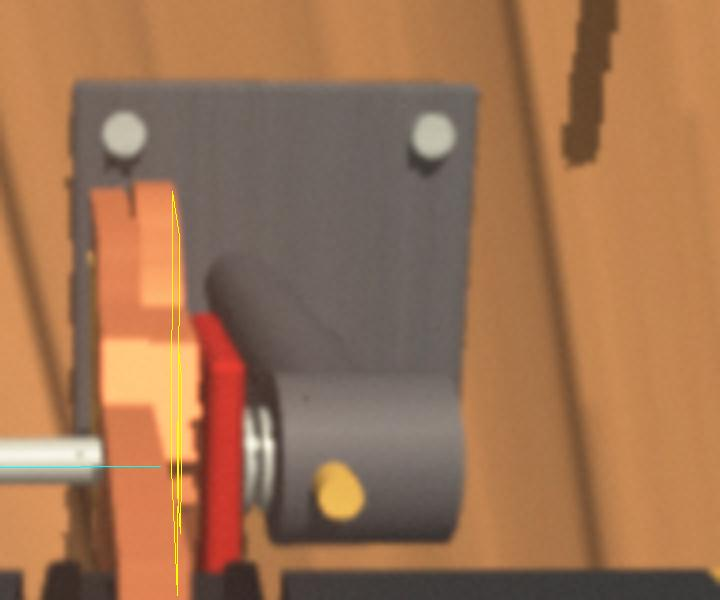

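>>> jog_arm(
  targets=[
    [0,-0.3,0,0,0,0.04,0],
    [0,-0.2,0,0,0,0.05,0],
    [0,0,0,0,0,0,0],
  ],
)

```text
time: 29.4
position: [0.6015, 0.1568, 0.263]
tool_rot: [0.166, 1.501, -0.18]
ft_force: [-9.1, 1.3, -0.6]
grip_width: 0.086
```

```bash
python3 chk.py w23
```

```text
t 29.4 pos [0.602 0.157 0.263] F [-9.1  1.3 -0.6] w 7.5
[[ 0.061  0.221  0.973]
 [-0.015  0.975 -0.22 ]
 [-0.998 -0.002  0.063]]
turn 1 [0.262 3.595 0.079] then shift cm [0.249 0.31  0.801]
turn -1 [-179.649   -0.124    5.638] then shift cm [ 0.249 -0.31  -0.801]
shift now cm [0.299 0.307 0.785]
F [-8.413  1.217 -0.215] along bar -8.472169704719084
plate 566.9770852216639
```

View pics/ovG.png

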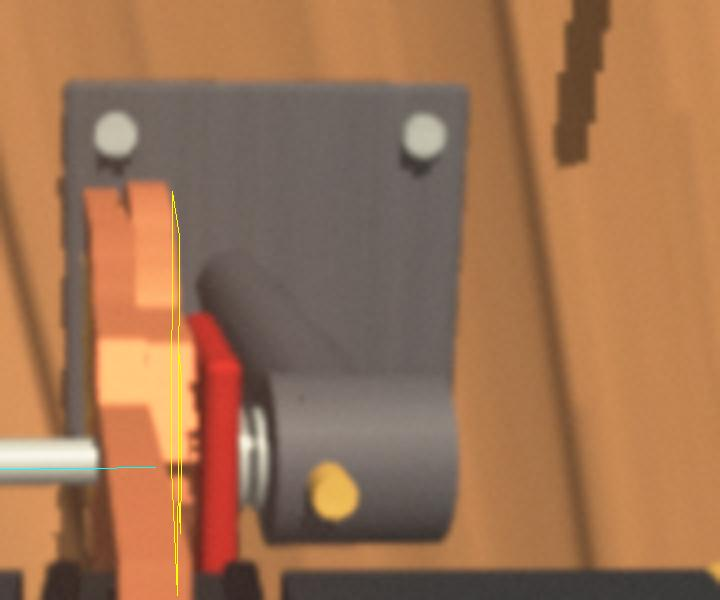

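>>> jog_arm(
  targets=[
    [0,-0.3,0,0,0,0.05,0],
    [0,-0.2,0,0,0,0.05,0],
    [0,0,0,0,0,0,0],
  ],
)

```text
time: 29.98
position: [0.6021, 0.1567, 0.263]
tool_rot: [0.165, 1.494, -0.18]
ft_force: [-9.8, 0.8, 0.6]
grip_width: 0.086
```

```bash
python3 chk.py w24; python3 - <<'E'
from ov import *
snap('side','s24')
im=cv2.imread('pics/s24.png');a=cv2.imread('pics/s17.png')
c=lambda i:cv2.resize(i[180:260,300:355],None,fx=7,fy=7,interpolation=cv2.INTER_CUBIC)
cv2.imwrite('pics/cmp.png',np.hstack([c(a),c(im)]))
E
```

```text
t 29.975 pos [0.602 0.157 0.263] F [-9.8  0.8  0.6] w 7.5
[[ 0.068  0.22   0.973]
 [-0.017  0.975 -0.22 ]
 [-0.998 -0.002  0.071]]
turn 1 [0.271 4.046 0.078] then shift cm [0.251 0.302 0.744]
turn -1 [-179.617   -0.123    6.345] then shift cm [ 0.251 -0.302 -0.744]
shift now cm [0.302 0.299 0.726]
F [-8.795  1.312  0.452] along bar -8.864868074334964
plate 567.2838721178396
```

View pics/cmp.png

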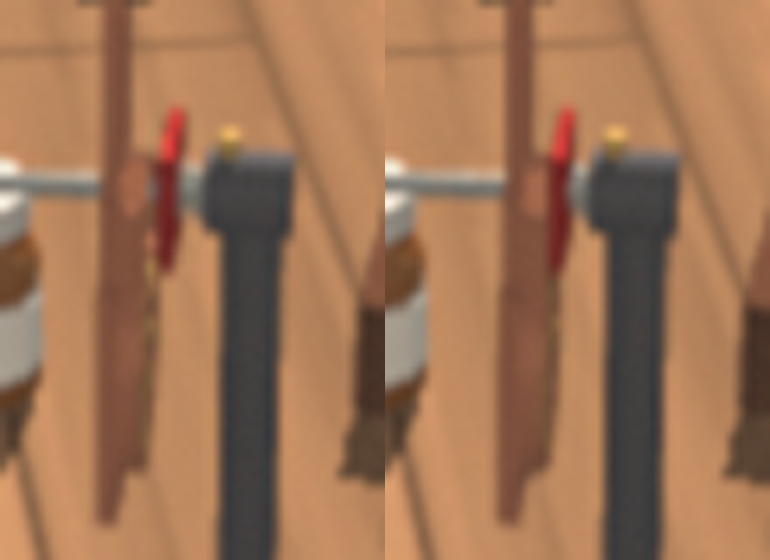

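>>> jog_arm(
  targets=[
    [0,-0.3,0,0,0,0.05,0],
    [0,-0.1,0,0,0,0.05,0],
    [0,0,0,0,0,0,0],
    [0,0,0,0,0,0,0],
  ],
)

```text
time: 30.72
position: [0.6027, 0.1567, 0.263]
tool_rot: [0.165, 1.487, -0.18]
ft_force: [-8.9, 0.9, 0.9]
grip_width: 0.087
```

```bash
python3 chk.py w25
```

```text
t 30.725 pos [0.603 0.157 0.263] F [-8.9  0.9  0.9] w 7.6
[[ 0.075  0.22   0.973]
 [-0.018  0.975 -0.22 ]
 [-0.997 -0.002  0.077]]
turn 1 [0.278 4.402 0.077] then shift cm [0.255 0.295 0.679]
turn -1 [-179.589   -0.121    6.902] then shift cm [ 0.255 -0.295 -0.679]
shift now cm [0.306 0.292 0.658]
F [-10.136   1.648   0.961] along bar -10.247113443870155
plate 567.5464100481433
```

View pics/ovG.png

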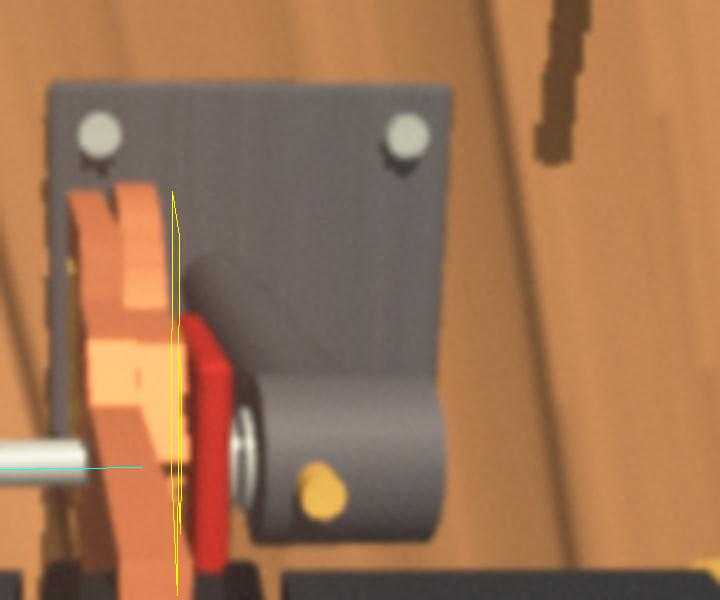

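About 10 N along the bar, with the plate pushed back an estimated 2 to 3 mm and the board within 0.5° of upright. I'll hold here.

>>> jog_arm(
  targets=[
    [0,0,0,0,0,0,0],
    [0,0,0,0,0,0,0],
    [0,0,0,0,0,0,0],
    [0,0,0,0,0,0,0],
    [0,0,0,0,0,0,0],
    [0,0,0,0,0,0,0],
    [0,0,0,0,0,0,0],
    [0,0,0,0,0,0,0],
  ],
)

```text
time: 31.92
position: [0.6027, 0.1566, 0.263]
tool_rot: [0.165, 1.488, -0.18]
ft_force: [-9.6, 1.1, 1.7]
grip_width: 0.087
```

```bash
python3 chk.py w26
```

```text
t 31.925 pos [0.603 0.157 0.263] F [-9.6  1.1  1.7] w 7.5
[[ 0.074  0.22   0.973]
 [-0.018  0.975 -0.219]
 [-0.997 -0.002  0.077]]
turn 1 [0.28  4.401 0.081] then shift cm [0.253 0.295 0.678]
turn -1 [-179.587   -0.128    6.9  ] then shift cm [ 0.253 -0.295 -0.678]
shift now cm [0.304 0.292 0.658]
F [-9.838  1.294  1.022] along bar -9.878010838219673
plate 567.561930124844
```

>>> jog_arm(
  targets=[
    [0,0.5,0,0,0,-0.05,0],
    [0,0.5,0,0,0,-0.05,0],
    [0,0.5,0,0,0,-0.05,0],
    [0,0.5,0,0,0,-0.05,0],
    [0,0.6,0,0,0,-0.05,0],
    [0,0.6,0,0,0,-0.05,0],
    [0,0.6,0,0,0,-0.05,0],
    [0,0.6,0,0,0,-0.05,0],
    [0,0,0,0,0,-0.05,0],
    [0,0,0,0,0,0,0],
  ],
)

```text
time: 33.38
position: [0.6011, 0.1565, 0.2631]
tool_rot: [0.173, 1.558, -0.177]
ft_force: [-3.3, 0.9, -3.4]
grip_width: 0.083
```

```bash
python3 chk.py w27
```

```text
t 33.375 pos [0.601 0.157 0.263] F [-3.3  0.9 -3.4] w 7.2
[[ 0.006  0.221  0.975]
 [-0.003  0.975 -0.221]
 [-1.    -0.001  0.006]]
turn 1 [0.212 0.358 0.078] then shift cm [0.26  0.344 0.831]
turn -1 [-179.787   -0.123    0.562] then shift cm [ 0.26  -0.344 -0.831]
shift now cm [0.264 0.342 0.831]
F [-3.081  0.396 -3.758] along bar -3.091653295783791
plate 566.7661801965198
```

View pics/ovG.png

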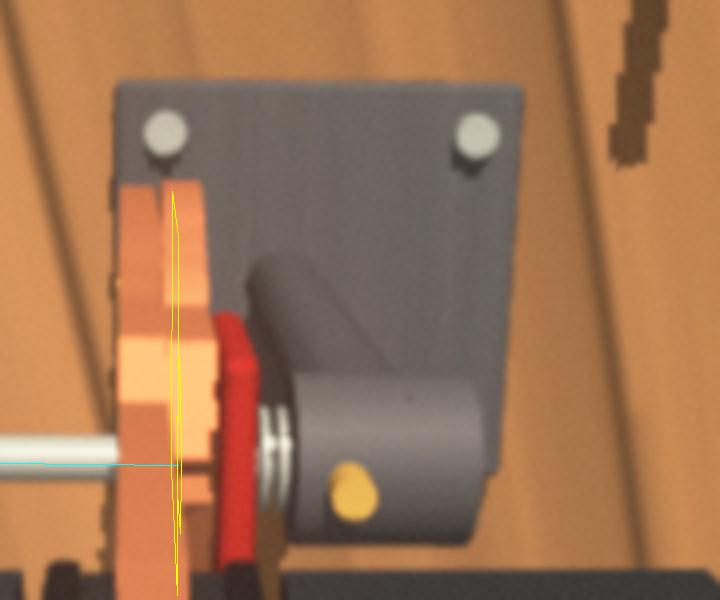

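>>> jog_arm(
  targets=[
    [0,0.3,0,0,0,-0.05,0],
    [0,0,0,0,0,-0.05,0],
    [0,0,0,0,0,-0.05,0],
    [0,0,0,0,0,-0.05,0],
    [0,0,0,0,0,0,0],
    [0,0,0,0,0,0,0],
  ],
)

```text
time: 34.33
position: [0.5993, 0.1569, 0.2635]
tool_rot: [0.174, 1.562, -0.176]
ft_force: [0.9, 0.2, -1.1]
grip_width: 0.084
```

>>> jog_arm(
  targets=[
    [0,0,0,0.06,0,0,0],
    [0,0,0,0.04,0,0,0],
    [0,0,0,0,0,0,0],
    [0,0,0,0,0,0,0],
  ],
)

```text
time: 34.83
position: [0.5989, 0.1571, 0.2621]
tool_rot: [0.174, 1.563, -0.176]
ft_force: [0.6, -0.1, -2.2]
grip_width: 0.085
```

```bash
python3 chk.py w28
```

```text
t 34.825 pos [0.599 0.157 0.262] F [ 0.6 -0.1 -2.2] w 7.4
[[ 0.     0.221  0.975]
 [-0.001  0.975 -0.221]
 [-1.    -0.001  0.   ]]
turn 1 [0.216 0.023 0.079] then shift cm [0.164 0.341 1.057]
turn -1 [-179.784   -0.125    0.035] then shift cm [ 0.164 -0.341 -1.057]
shift now cm [0.164 0.337 1.058]
F [ 0.314 -0.147 -2.258] along bar 0.3386657001486327
plate 566.6812509546007
```

View pics/ovG.png

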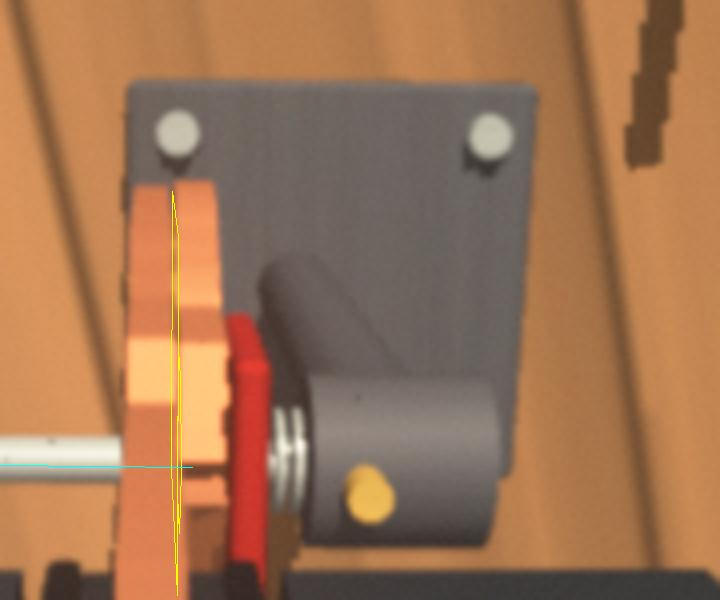

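>>> jog_arm(
  targets=[
    [0,0,0,0.05,0,0,0],
    [0,0,0,0,0,0,0],
    [0,0,0,0,0,0,0],
  ],
)

```text
time: 35.4
position: [0.5989, 0.157, 0.2617]
tool_rot: [0.174, 1.564, -0.176]
ft_force: [0.0, 0.3, -0.9]
grip_width: 0.086
```

>>> jog_arm(
  targets=[
    [0,0,0,0.03,0,0,0],
    [0,0,0,0,0,0,0],
    [0,0,0,0,0,0,0],
  ],
)

```text
time: 35.78
position: [0.599, 0.157, 0.2616]
tool_rot: [0.174, 1.563, -0.176]
ft_force: [-0.4, 0.1, -0.3]
grip_width: 0.087
```

>>> jog_arm(
  targets=[
    [0,0,0,0,0,0,0.9],
    [0,0,0,0,0,0,1.0],
    [0,0,0,0,0,0,1.2],
    [0,0,0,0,0,0,1.5],
    [0,0,0,0,0,0,2.0],
    [0,0,0,0,0,0,3.0],
    [0,0,0,0,0,0,3.0],
    [0,0,0,0,0,0,3.0],
  ],
  squeeze=3,
)

```text
time: 36.78
position: [0.5989, 0.1571, 0.2613]
tool_rot: [0.174, 1.564, -0.176]
ft_force: [0.1, -0.3, 0.3]
grip_width: 0.334
```

```bash
python3 chk.py w29; python3 - <<'E'
from ov import *
snap('side','s29'); overlay('side','s29',(265,160,90,90),7,out='ovE')
E
```

```text
t 36.775 pos [0.599 0.157 0.261] F [ 0.1 -0.3  0.3] w 29.1
[[-0.     0.221  0.975]
 [-0.001  0.975 -0.221]
 [-1.    -0.001  0.   ]]
turn 1 [0.223 0.016 0.079] then shift cm [0.084 0.34  1.064]
turn -1 [-179.777   -0.124    0.026] then shift cm [ 0.084 -0.34  -1.064]
shift now cm [0.084 0.336 1.066]
F [-0.252  0.108  0.063] along bar -0.2693724058295578
plate 566.6492453174683
```

View pics/ovG.png

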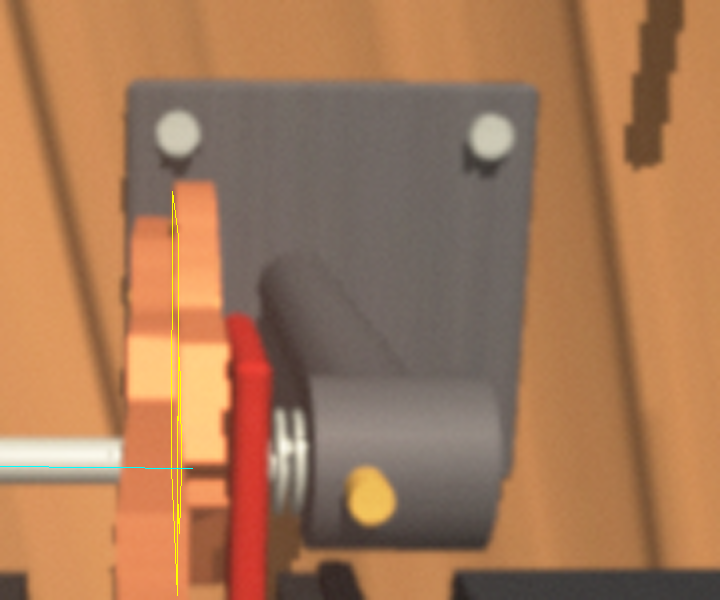

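View pics/ovE.png

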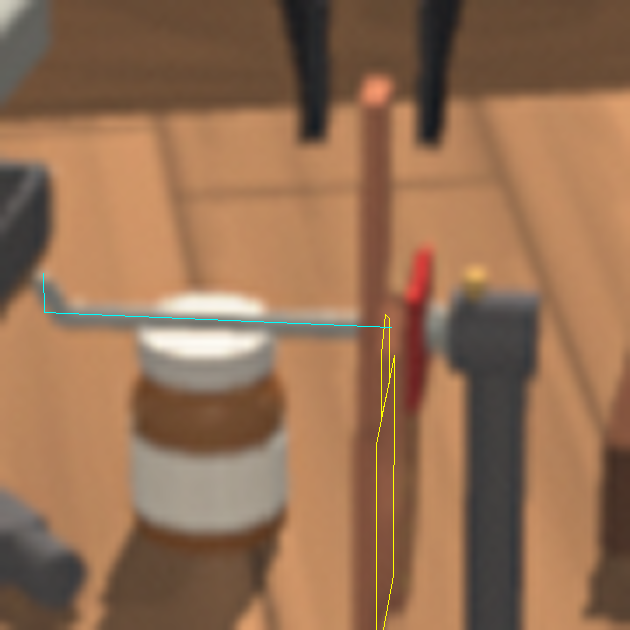

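>>> jog_arm(
  targets=[
    [0,0,0,0,0,0,3],
    [0,0,0,0,0,0,3],
    [0,0,0,-1,0,0,3],
    [0,0,0,-1.5,0,0,3],
    [0,0,0,-2,0,0,3],
    [0,0,0,-2,0,0,3],
    [0,0,0,-2,0,0,3],
    [0,0,0,-2,0,0,3],
    [0,0,0,0,0,0,3],
    [0,0,0,0,0,0,3],
  ],
)

```text
time: 38.28
position: [0.5988, 0.1572, 0.3661]
tool_rot: [0.174, 1.564, -0.176]
ft_force: [-0.1, -0.5, 0.0]
grip_width: 0.345
```

```bash
python3 - <<'E'
from ov import *
plan([.6,.157,.26])
for t in ('a','b'):
    for n in ('wrist','scene','side'): snap(n,n[:2]+'30'+t)
    if t=='a': [get_image('side') for _ in range(6)]
for n,b in (('wr',(260,130,200,170)),('sc',(320,130,120,110)),('si',(260,160,100,100))):
    x,y,w,h=b; f=4
    c=[cv2.resize(cv2.imread(f'pics/{n}30{t}.png')[y:y+h,x:x+w],None,fx=400/w,fy=400/w,interpolation=cv2.INTER_CUBIC) for t in 'ab']
    cv2.imwrite(f'pics/{n}30.png',np.hstack(c))
E
```

```text
t 38.275 pos [0.599 0.157 0.366] F [-0.1 -0.5  0. ] w 30.0
[[-0.     0.221  0.975]
 [-0.001  0.975 -0.221]
 [-1.    -0.001  0.   ]]
shift now cm [10.611  0.026  0.118]
```

View pics/wr30.png

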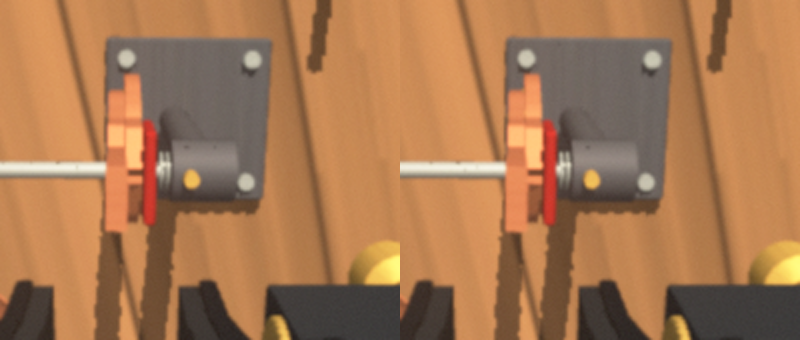

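View pics/sc30.png

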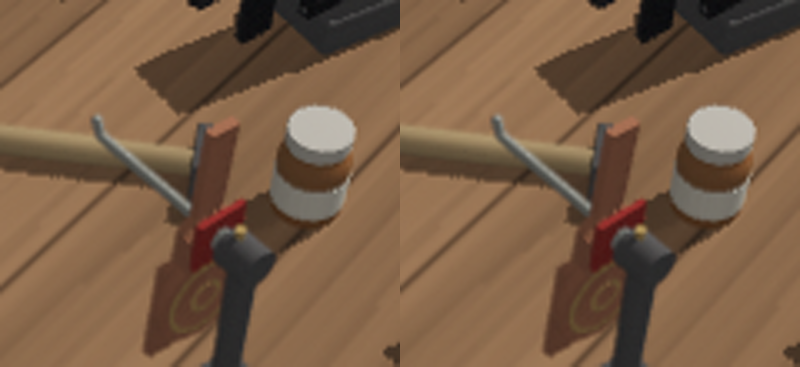

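View pics/si30.png

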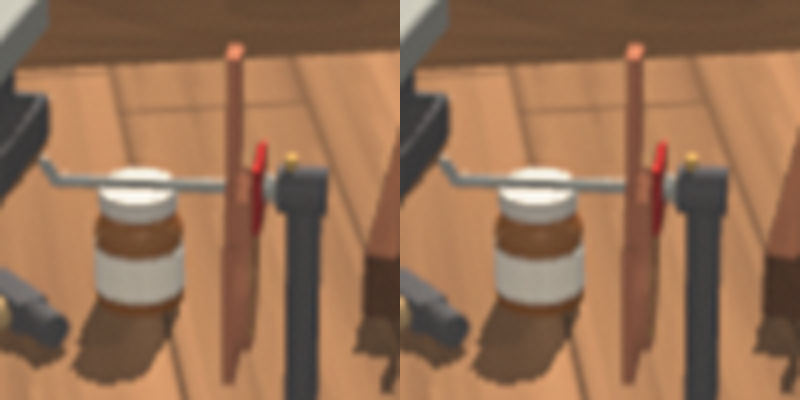

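```bash
python3 - <<'E'
import cv2
im=cv2.imread('pics/sc30b.png'); cv2.imwrite('pics/x1.png',cv2.resize(im[150:250,340:430],None,fx=6,fy=6,interpolation=cv2.INTER_CUBIC))
im=cv2.imread('pics/wr30b.png'); cv2.imwrite('pics/x2.png',cv2.resize(im[150:270,280:400],None,fx=5,fy=5,interpolation=cv2.INTER_CUBIC))
E
```

```text
(no output)
```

View pics/x1.png

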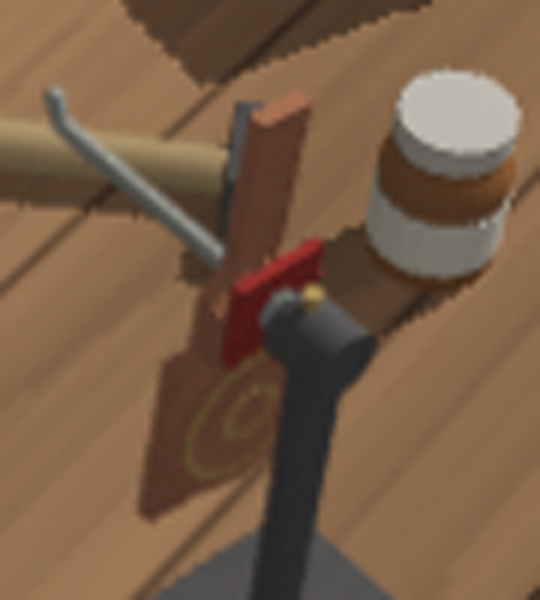

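View pics/x2.png

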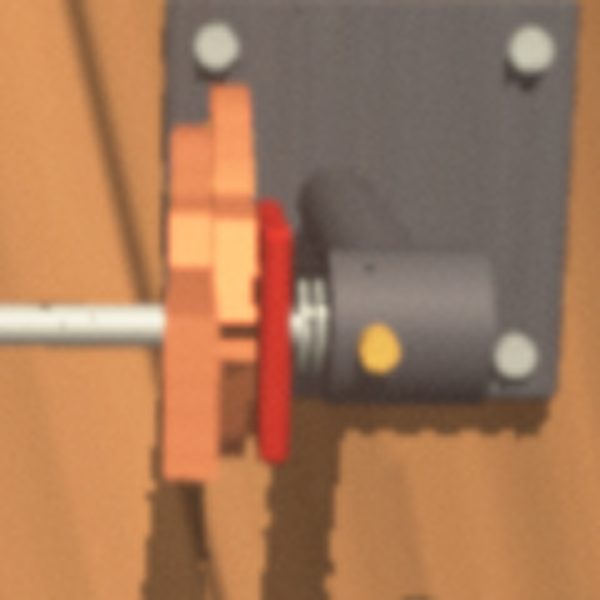

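```bash
python3 - <<'E'
from h import *
from scipy.optimize import least_squares
np.set_printoptions(precision=2,suppress=True)
z=np.load('pics/wr30b.npz');a=dict(pos=z['pos'],rot=z['rot']);A=R.from_rotvec(z['rot']).as_matrix()
S=lambda x,y:(340+(x+.5)/6-.5,150+(y+.5)/6-.5)
W=lambda x,y:(280+(x+.5)/5-.5,150+(y+.5)/5-.5)
# pattern coords (x,y,z mm) -> pixels
obs=[('scene',(4,12,200),S(311,103)),('scene',(4,-12,200),S(258,130)),('scene',(4,-35,0),S(150,520)),('scene',(4,-35,88),S(168,365)),
('wrist',(4,-12,200),W(217,480)),('wrist',(-4,-12,200),W(163,478)),('wrist',(0,35,44),W(190,125) ),('wrist',(0,22,112),W(190,212)),('wrist',(0,12,118),W(190,268))]
def model(P,p):
    s,l,h,roll=p  # along bar, lateral(tool y), eye-peak height, roll about bar
    c,sn=np.cos(roll),np.sin(roll); y,zz=P[1],P[2]-120
    Y=c*y-sn*zz; Z=sn*y+c*zz
    w=a['pos'].copy(); w[2]=0
    return w+(A[:,2]*[1,1,0])*(s+P[0])/1000+(A[:,1]*[1,1,0])*(l+Y)/1000+np.array([0,0,(h+Z)/1000])
use=[o for o in obs if not(o[0]=='wrist' and o[1][2]==44)]
def res(p,cams):
    r=[]
    for c,P,q in use:
        if c in cams: r+=list(proj(c,model(P,p),**a)-q)
    return r
for cams in (['scene'],['wrist'],['scene','wrist']):
    o=least_squares(res,[0,0,204,0],args=(cams,)); print(cams,o.x[:3],'roll deg',np.degrees(o.x[3]),np.array(o.fun))
E
```

```text
['scene'] [ -8.94  13.01 190.09] roll deg -3.5160854451850314 [-0.64 -0.03  0.24 -0.38 -0.53 -0.37  0.92  0.79]
['wrist'] [ -0.82   2.95 205.79] roll deg -4.616622086733809 [ 0.06 -0.2  -0.06  0.2  -0.    0.11 -0.01 -0.12]
['scene', 'wrist'] [ -0.77   2.95 202.95] roll deg -3.8821086677381365 [-0.55 -0.51  0.2  -0.84 -1.25  0.46  0.42  1.13  0.06  0.04  0.07  0.44
  0.04 -0.38  0.04 -0.63]
```

```bash
python3 - <<'E'
from h import *
s=get_state(); print(s['time'])
snap('scene','fin'); snap('side','fins')
for a,b,bx in (('sc30a','fin',(340,150,430,250)),('si30a','fins',(290,150,350,260))):
    x0,y0,x1,y1=bx; d=np.abs(cv2.imread(f'pics/{a}.png').astype(int)-cv2.imread(f'pics/{b}.png'))[y0:y1,x0:x1].max(2); print('hook diff',d.max(),(d>25).sum())
d=np.abs(cv2.imread('pics/scene0.png').astype(int)-cv2.imread('pics/fin.png')).max(2); cv2.imwrite('pics/diff.png',np.clip(d*3,0,255).astype(np.uint8))
E
```

```text
38.875
hook diff 4 0
hook diff 4 0
```

View pics/diff.png

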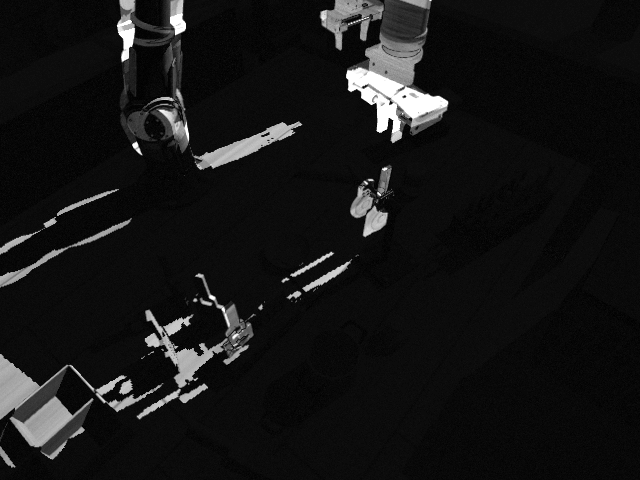

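View pics/fin.png

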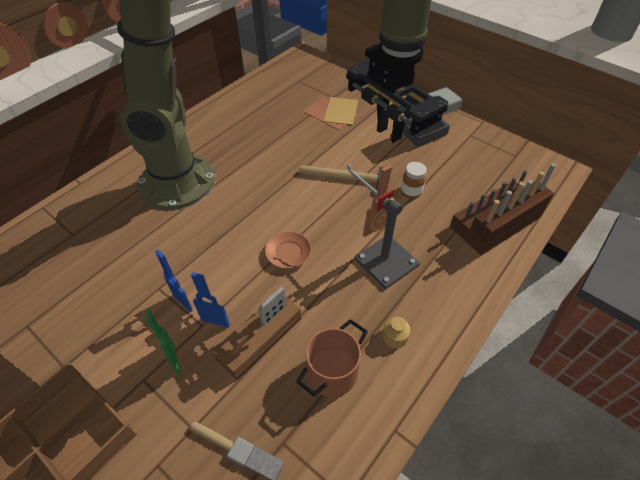

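The final scene shows both pieces on the bar, motionless since the last check (pixel difference at most 4). Nothing else has moved apart from shadows, so I'll hand in the job.

```bash
python3 -c "
from bench import close_job
print(close_job())"
```

```text
the job is handed in; nothing more can be done
None
```

I hung the copper leaf pattern on the bar in front of the medallion and slid it back until the medallion met the red plate. I pressed at about 10 N for roughly 1.5 s, then backed off, set the pattern on the bar, let go and lifted clear. The job was handed in at about 39 s; no verdict was reported.

**Last checks:**
- **Hanging:** both pieces hang side by side at the plate. Images about 0.6 s apart matched, so neither is moving. The gripper is about 10 cm above where it let go, touching nothing.
- **Other objects:** comparing the first and last scene images showed only shadow changes elsewhere on the bench.

**What was less than perfect:**
- **First slide:** the pattern's eye dragged on the bar at about 6–7 N (peaking near 9–10 N in all) and the board leaned a few degrees. I raised it slightly and continued with little downward load.
- **Pressing:** the grip gave under load, so I tilted the tool about 4.4° to keep the board upright within about 0.5°.
- **Plate movement:** the camera estimate was about 2.4 mm, against the 3 mm asked. The force reading suggests about 2.7 mm, and both are uncertain by about 0.5 mm.
- **Final lean:** after release the pattern settled turned about 4° around the bar. It is seated at the peak of its eye and still, so I did not nudge it straight.
- **Camera disagreement:** the cameras differed by a few millimetres on where the bar lies sideways. I relied on the wrist camera and on comparing the pattern with the medallion in the same picture.

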